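# Fit a fresh cell in the data logger and switch it on

## Task

Put the big cell from the tray into the data logger's bay: push its flat end back against the coil spring, then drop the end with the small button in against the fixed contact, and let go so that the spring holds it level and fully home. Then slide the logger's hood fully shut over the cell, and finally throw its toggle switch over to the far side to switch it on. Leave the thin cell in the tray and do not disturb the other things on the bench.

Things in the scene. Friction and masses are not known exactly. Their poses are not given: they have to be found in the camera images.
- logger: Data logger fixed to the bench: grey base 70 (x) x 238 (y) x 6 mm, from y -58 to +180. Origin on the bench under the middle of its cell bay, z up, +y from spring to fixed contact, +x the side away from the robot. Along y: spring wall (-56 to -40, 41 mm high), cradle, fixed contact, white electronics block where the hood parks (41 to 114), switch housing (130 to 180, 70 wide, 31 high).
- bay (a point): Where the seated cell's centre belongs: logger (0, 0, 31.3 mm). The seated cell lies along logger y, flat end at y -30 on the spring, button tip at +30. It rests in a V cradle, y -24 to +28, 36 mm wide, top edges 21 mm above the bench, so fingers can stay beside the cell with tips above that; low runners 10 mm high at x +-30.
- bay_contact (a point): Brass face of the fixed contact, logger (0, +30, 31.3 mm): the button tip rests here. Its wall is 38 mm wide (x), 6 mm thick, top 36 mm above the bench, 5 mm above the cell axis.
- spring_face (a point): Middle of the round steel end plate (17 mm) of the coil spring, at cell axis height. Free it stands at logger y -25.5, 14.5 mm proud of the spring wall, and gives way along -y. The cell does not go in level from above: put it in tilted about 25 degrees, flat end down, press the plate back 6 to 8 mm, then lower the button end past the fixed contact wall.
- spring_contact (a joint): Travel of the spring end plate in m: 0 free, 0.0045 with the cell seated, 0.013 fully pressed back. 450 N/m with 1.35 N preload (3.4 N when seated, 7.2 N at the end).
- cover_ridge (a point): Top middle of the hood's grip ridge, 69 mm above the bench. Ridge 36 wide (x), 9 thick (y), 14 mm above the hood's flat top (55 mm above the bench). The hood is a white upside-down channel 52 wide, 78 long, open-ended, reaching 59 mm from the ridge towards -y and 19 mm towards +y; inside height 52 mm, so it passes over a seated cell (top 48 mm).
- cover (a joint): Travel of the hood along the logger's y in m: 0 fully shut over the bay (ridge at logger y +17 mm), about 0.08 parked open. It slides towards the logger's -y to shut, friction about 1.2 N, and stays where it is left.
- switch_tip (a point): Centre of the 26 mm ball on the end of the toggle lever. The lever is 38 mm long and pivots 28 mm above the bench at logger (0, +155 mm); off it leans towards the logger's -x (ball 61 mm high at x -18), on it leans towards +x (x +18).
- switch (a joint): Toggle angle in rad: 0 off (leaning to the logger's -x, towards the robot), 1.0 on (leaning to +x, away from the robot). Stays where it is left; about 2 N at the ball.
- cell_tray: Grey plastic tray fixed to the bench, 124 (x) x 86 (y) x 18 mm high, origin on the bench under its middle. Two equal V troughs run along its y, at x -32 and +32 mm, sunk 14 mm into the top; one holds the big cell, the other the thin cell.
- big_cell: The cell to fit: grey cylinder 33 mm in diameter, 60 mm long over all with a steel band near one end, about 0.13 kg. Origin at its centre; its axis is its own y, button end at +y, flat end at -y. In the tray its axis lies 27.3 mm above the bench and it stands well proud of the trough (trough edges at 18 mm).
- big_cell_button (a point): Tip of the big cell's steel button (10 mm across, 3 mm high), on its axis 30 mm from the cell's centre.
- big_cell_flat (a point): Middle of the big cell's flat end, on its axis 30 mm from the cell's centre.
- thin_cell: A thin cell of the wrong size in the other trough: 14.5 mm in diameter, 50 mm long; origin at its centre, axis along its own y. Leave it there.
- beaker_50: Small beaker, 46 mm wide, 59 high; origin under its middle. Leave alone.
- beaker_100: Beaker, 55 mm wide, 71 high; origin under its middle. Leave alone.
- lab_timer: White desk timer with a dial, 63x68x57 mm; origin under its middle. Leave alone.
- label_tape: Roll of tape, 100 mm across, 25 high; origin under its middle. Leave alone.
- film_box: Carton, 57x101x53 mm; origin under its middle. Leave alone.
- marker_black: Marker pen, 16 mm thick, 128 long; origin under its middle. Leave alone.
- ballpen: Black ballpoint pen, 145 long; origin under its middle. Leave alone.
There are look-alikes about, which are no part of the job. What is shaped like the big_cell but turquoise or yellow is not meant.

How it is judged (in metres and radians):
On the way, in this order (a step that is already met when the one before it is completed fails the run):
1. the big cell's flat end presses the spring contact back (value of joint spring_contact above 0.002 m and distance between big_cell_flat and spring_face below 0.009 m), for 0.05 s.
2. the big cell lies seated between spring and fixed contact, let go, with the hood still open (y of big_cell_button in the frame of logger between 0.0265 and 0.0335 m and x of big_cell in the frame of logger between -0.003 and 0.003 m and z of big_cell in the frame of logger between 0.0285 and 0.0345 m and angle between the y axis of big_cell and the y axis of logger, either way round below 0.07 rad and value of joint spring_contact above 0.0025 m and contact force between the fingers and big_cell below 0.1 N and value of joint cover above 0.02 m), for 0.2 s.
3. the hood is shut (value of joint cover below 0.004 m), for 0.1 s.
4. the toggle switch is on (value of joint switch above 0.8 rad), for 0.1 s.
At the end, for the whole second after the job is handed in: Big cell at rest in the bay: flat end on the spring (pressed over 2.5 mm), button tip within 3.5 mm of the fixed contact, centred within 3 mm, in line within 0.07 rad; hood within 4 mm of shut; toggle on, past 0.8 of 1.0 rad (y of big_cell_button in the frame of logger between 0.0265 and 0.0335 m and x of big_cell in the frame of logger between -0.003 and 0.003 m and z of big_cell in the frame of logger between 0.0285 and 0.0345 m and angle between the y axis of big_cell and the y axis of logger, either way round below 0.07 rad and value of joint spring_contact above 0.0025 m and value of joint cover below 0.004 m and value of joint switch above 0.8 rad and linear speed of big_cell below 0.02 m/s); the robot touches nothing.
It fails at once if the thin cell is taken out of its place or pushed about (more than 20 mm) (distance of thin_cell from where it was at the start of the episode above 0.02 m).
It fails at once if another thing on the bench is moved more than 30 mm (distance of any of beaker_50, beaker_100, lab_timer, label_tape, film_box, marker_black, ballpen from where it was at the start of the episode above 0.03 m).
It also fails if it takes over 61 s, if anything falls off the work surface, if the arm or the gripper's body presses on something with over 40 N, if the wrist force passes 120 N, or if a joint passes its speed limit or range.

## Robot

A 7-joint arm with a two-finger parallel gripper is mounted at the origin on a cart in front of the work surface, level with it; the furniture and walls round the work are solid. World frame = base frame: x ahead of the robot, y to its left, z up, the work surface at z = 0. Lengths are in mm, angles in rad, forces in N, time in s.
With the tool pointing down it reaches from about 400 to 875 mm from the base axis. Payload 4.4 kg.
Tool frame: the origin (TCP) lies on the centre line of the jaws, within the pads' length; the fingertips stand ctrl.nose_length ahead of it and the grasp point (between the pads) lies 6 mm ahead of it (ctrl.nose_length is the distance from the TCP to the fingertips, in mm); z points along the fingers, y is the direction in which the jaws open and shut (so a half turn about z gives the same grasp; the last joint's range is limited). The gripper opens to 85 mm and grips with 20 to 120 N. Pads are 22 mm wide; open, the fingers measure 114 mm over their backs; the gripper's body (76 mm by 85 mm) begins 54 mm behind the grasp point. The pads swing forward as they close: fully open they stand 13 mm farther back than shut.
Start: joints at [-1.333, 0.628, 0.038, 1.517, -0.027, 0.996, -0.02], TCP at [194.423, 620.256, 256.313] pointing down, gripper open.
Joint ranges: [-3.06, 3.06], [-0.37, 2.12], [-1.25, 1.32], [0.18, 2.47], [-1.1, 4.24], [0.23, 1.98], [-2.94, 2.94]. Speed limits (rad/s): [2.57, 2.57, 3.14, 3.14, 3.14, 3.14, 3.14].

## Interface

Orientations are given as [roll, pitch, yaw] about the fixed x, y, z axes, in that order (R = Rz(yaw) Ry(pitch) Rx(roll)).
In Python, from cell import ctrl, vision gives the robot as it stands. The module is installed in compiled form; this text tells all that it offers.
- The arm moves only by the shell command python3 -m inch 'ROWS'. ROWS is a JSON object of lists of equal length, an entry for each row: "travel": the shift along the tool's x, y, z in cm, a list of three; "twist": the turn about the tool's z in degrees; "fingers": the finger opening in cm, from 0 to 8.54. A call has exactly 10 rows; each row is the pose to reach, as a shift and turn from the pose commanded when the call began, along the tool's axes at that moment; what a row does not reach only later rows make up. A row lasts 1/12 s, in which the tool goes at most 41.7 mm and 7.16 degrees, less where a joint would pass 70% of its speed; a pose out of reach is approached as far as the arm can. A call with a gripper value outside its range is refused whole. The fingers move at their own pace and stop on an object; the grip force is fixed at half the most. Time passes only in rows, so rows that repeat a pose let the fingers close, or fill a call up. It gives the time, the measured TCP pose, the force and the opening at its end, in the units of the state.
- ctrl.read_state(): the state, without advancing time (a new reading comes with each control period).
- vision.get_image(name): name is "scene" or "top" or "wrist"; returns a dict with "frame" (400x640x3 uint8, red, green, blue), "fx", "fy", "cx", "cy" (pixels), "position" and "orientation" of the camera in the world. Camera axes: x right, y down, z forward; pixel columns grow to the right and rows downward; lengths in mm; the calibration is good to about 2 mm. A picture is of the moment at which its call begins. There is no depth.
- ctrl.finish_job(): hands the job in, once; it reports no verdict.
The state is a dict: "clock": time; "qpos": joint angles; "qd": joint speeds; "tau": joint torques, N m; "eef_pos": TCP position; "tool_rot": TCP orientation; "force": force on the tool from outside, world axes, zero at the start; "torque": the same for the moment, N m; "width": finger opening in mm.
Only numpy, scipy, OpenCV 4.12 (cv2) and the standard library are available. Lean on these libraries where they do the work, as an engineer would, in place of code of your own. Each camera call takes 0.05 s, during which the arm holds its last target.

## Working session

There is one attempt and no reset: what is moved stays moved. The work goes in short steps, Python scripts to look and compute and a shell command to move; the robot and the scene stay as the last step left them, time stands still between calls to the robot, and variables do not carry over. Pictures are saved under pics/ and viewed, and the job is handed in when it is done.

```bash
mkdir -p pics; python3 - <<'E'
from cell import ctrl, vision
import cv2
s=ctrl.read_state()
for k,v in s.items(): print(k,v)
print(ctrl.nose_length)
for n in ["scene","top","wrist"]:
    d=vision.get_image(n); cv2.imwrite(f"pics/{n}0.png",d["frame"][:,:,::-1])
    print(n,d["fx"],d["fy"],d["cx"],d["cy"],d["position"],d["orientation"])
E
```

```text
clock 0.0
qpos [-1.3327639   0.62934254  0.03848838  1.5183561  -0.02700043  0.99626884
 -0.02002744]
qd [-5.91978539e-05  1.00449089e-03 -2.08245999e-04 -2.35012474e-04
  1.77922429e-03 -4.59572261e-04 -5.62327117e-04]
tau [-3.01923328e-04 -5.63393748e+01  1.22581903e+00 -1.93446708e+01
  1.08333942e-02  1.02764368e-02  1.00062508e-05]
eef_pos [194.29521344 619.69372344 255.39600809]
tool_rot [-3.13973776e+00  5.08722077e-05  2.83769532e+00]
force [-0.12527368 -0.38730272 -1.06135521]
torque [ 0.03164857 -0.01833699  0.00241881]
width 85.50152752976
25.0
scene 461.55252566545283 461.55252566545283 326.06243826941227 190.32991546661094 [-293.16510153  652.39846011  620.08667212] [-2.04396351  0.00767088 -2.25747156]
top 509.5884455723264 509.5884455723264 328.13572955483005 196.6450128876953 [ 258.12348926  -54.83163094 1412.99349209] [-2.91880275 -0.00454252 -1.47012002]
wrist 338.549302352091 338.549302352091 322.09584042604376 198.69226260679758 [120.0102984  643.51695207 372.85122814] [2.83759861e+00 1.81032939e-03 1.26720540e+00]
```

View pics/scene0.png

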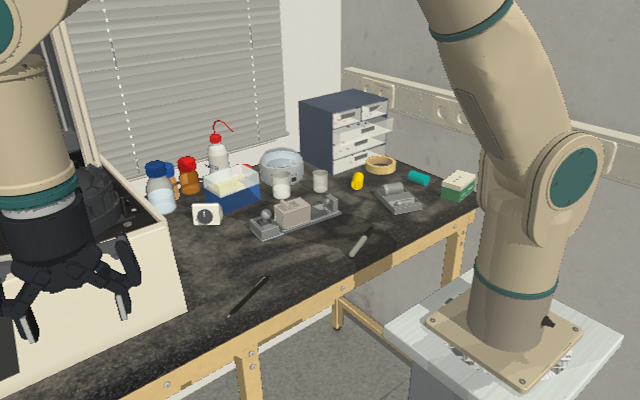

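View pics/top0.png

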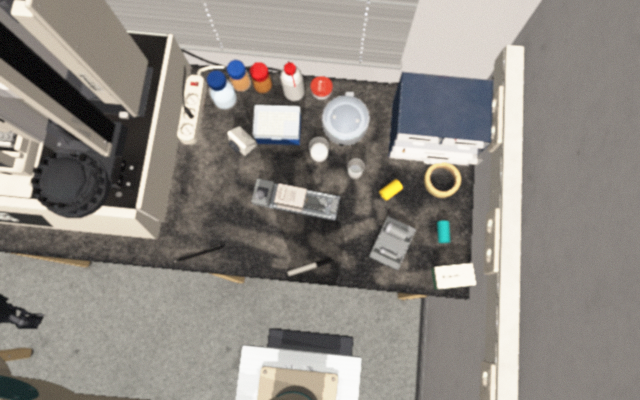

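View pics/wrist0.png

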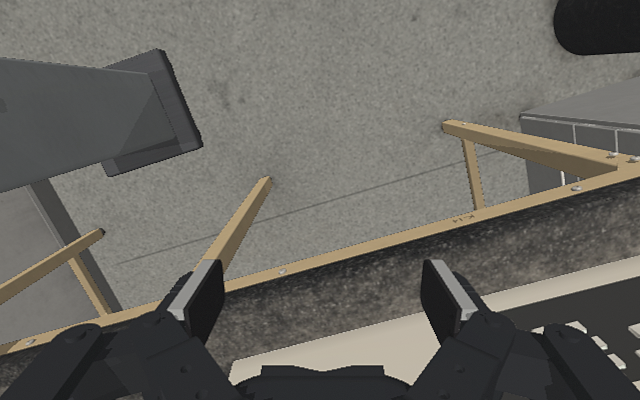

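```bash
python3 - <<'E'
import cv2
a=cv2.imread("pics/top0.png")
cv2.imwrite("pics/top_log.png",cv2.resize(a[165:235,240:360],None,fx=6.6,fy=6.6,interpolation=cv2.INTER_CUBIC))
cv2.imwrite("pics/top_tray.png",cv2.resize(a[170:280,360:480],None,fx=5.4,fy=5.4,interpolation=cv2.INTER_CUBIC))
s=cv2.imread("pics/scene0.png")
cv2.imwrite("pics/sc.png",cv2.resize(s[150:260,230:430],None,fx=4,fy=4,interpolation=cv2.INTER_CUBIC))
E
```

```text
(no output)
```

View pics/top_log.png

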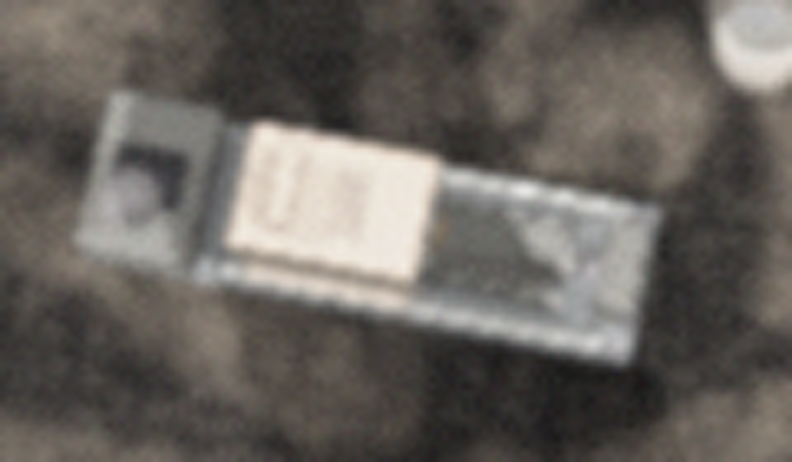

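View pics/top_tray.png

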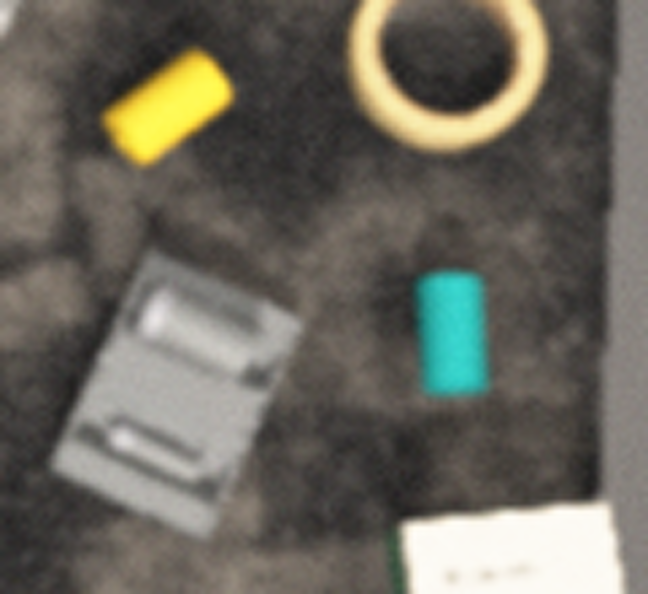

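View pics/sc.png

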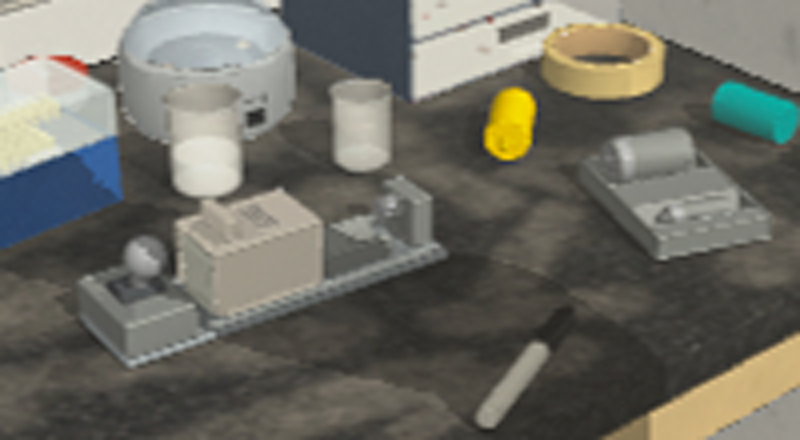

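```bash
cat > h.py <<'E'
import numpy as np, cv2
from scipy.spatial.transform import Rotation as R
CAM={}
def cam(d): return dict(K=(d["fx"],d["fy"],d["cx"],d["cy"]),p=np.array(d["position"]),R=R.from_euler("xyz",d["orientation"]).as_matrix())
TOP=dict(K=(509.5884455723264,509.5884455723264,328.13572955483005,196.6450128876953),p=np.array([258.12348926,-54.83163094,1412.99349209]),R=R.from_euler("xyz",[-2.91880275,-0.00454252,-1.47012002]).as_matrix())
SC=dict(K=(461.55252566545283,461.55252566545283,326.06243826941227,190.32991546661094),p=np.array([-293.16510153,652.39846011,620.08667212]),R=R.from_euler("xyz",[-2.04396351,0.00767088,-2.25747156]).as_matrix())
def p2w(c,u,v,z):
    fx,fy,cx,cy=c["K"]; d=c["R"]@np.array([(u-cx)/fx,(v-cy)/fy,1]); return c["p"]+d*(z-c["p"][2])/d[2]
def w2p(c,P):
    fx,fy,cx,cy=c["K"]; q=c["R"].T@(np.array(P,float)-c["p"]); return np.array([cx+fx*q[0]/q[2],cy+fy*q[1]/q[2]])
def grab(name,out,crop=None,scale=1):
    from cell import vision
    d=vision.get_image(name); f=d["frame"][:,:,::-1]
    if crop: u0,v0,u1,v1=crop; f=f[v0:v1,u0:u1]
    f=cv2.resize(f,None,fx=scale,fy=scale,interpolation=cv2.INTER_CUBIC); cv2.imwrite("pics/"+out,f)
    return cam(d)
E
python3 - <<'E'
from h import *
L=lambda x,y:(240+x/6.6,165+y/6.6)
np.set_printoptions(precision=1,suppress=True)
for n,(x,y),z in [("spring end far",(660,205),6),("spring end near",(630,362),6),("sw far",(115,92),31),("sw near",(78,240),31),("sw inner far",(222,105),31),("sw inner near",(190,272),31),("ball",(133,190),61),("hood ff",(258,122),55),("hood nf",(228,248),55),("hood fs",(440,158),55),("hood ns",(415,285),55)]:
    print(n,p2w(TOP,*L(x,y),z))
T=lambda x,y:(360+x/5.4,170+y/5.4)
for n,(x,y),z in [("tray tl",(150,250),18),("tr",(303,325),18),("br",(208,538),18),("bl",(52,465),18),("cell l",(140,310),35),("cell r",(255,355),35),("yellow",(168,105),20),("teal",(453,333),20)]:
    print(n,p2w(TOP,*T(x,y),z))
E
```

```text
spring end far [581.  -62.4   6. ]
spring end near [511.7 -56.3   6. ]
sw far [600.7 172.5  31. ]
sw near [535.4 179.6  31. ]
sw inner far [599.7 126.7  31. ]
sw inner near [526.6 131.1  31. ]
ball [552.6 154.8  61. ]
hood ff [588.  107.7  55. ]
hood nf [533.5 113.5  55. ]
hood fs [580.4  30.7  55. ]
hood ns [525.9  35.   55. ]
tray tl [ 534.2 -200.2   18. ]
tr [ 503.2 -281.2   18. ]
br [ 390.1 -240.3   18. ]
bl [ 418.8 -159.1   18. ]
cell l [ 499.5 -195.7   35. ]
cell r [ 482.5 -255.2   35. ]
yellow [ 611.4 -203.6   20. ]
teal [ 506.5 -357.5   20. ]
```

```bash
python3 -m inch '{"travel":[[0,0,-3],[-2,-1,-6],[-5,-4,-6],[-9,-7,-6],[-13,-10,-6],[-17,-12,-6],[-21,-14,-6],[-24,-17,-6],[-28,-20,-6],[-28,-20,-6]],"twist":[0,3,8,14,20,26,32,38,44,46],"fingers":[5,5,5,5,5,5,5,5,5,5]}'; python3 -c "
from cell import ctrl
print(ctrl.read_state())"
```

```text
clock: 0.98
eef_pos: [403.6, 342.0, 316.3]
tool_rot: [-3.142, 0.002, 2.027]
force: [-0.1, 0.1, 0.5]
width: 49.8
{'clock': 0.9833, 'qpos': array([-0.96579575,  0.39897821,  0.29787581,  1.78020777, -0.13562842,
        0.98296629, -0.15810835]), 'qd': array([ 0.55814102, -0.04988819,  0.1451047 ,  0.10569417, -0.07360681,
       -0.04627969,  0.41292948]), 'tau': array([ -3.8007836 , -42.29439855,   2.16208465, -18.76015127,
        -0.09995534,   0.14897921,  -0.79555549]), 'eef_pos': array([403.59779571, 341.98288923, 316.32717427]), 'tool_rot': array([-3.14152941e+00,  1.56410295e-03,  2.02720791e+00]), 'force': array([-0.09465613,  0.10233807,  0.5220974 ]), 'torque': array([-0.03586787, -0.01618455,  0.03184347]), 'width': 49.790124766055655}
```

```bash
cat >> h.py <<'E'
def go(x,y,z,yawdeg,pos=None,yaw=None):
    from cell import ctrl
    s=ctrl.read_state(); r=R.from_euler("xyz",s["tool_rot"]).as_matrix()
    p=s["eef_pos"] if pos is None else np.array(pos)
    d=r.T@(np.array([x,y,z])-p)/10
    yw=np.degrees(s["tool_rot"][2])
    tw=-((yawdeg-yw+180)%360-180)
    print("now",p.round(1),yw.round(2),"travel cm",d.round(2),"twist",round(tw,2),"F",s["force"].round(1),"w",round(s["width"],1))
E
python3 -c "
from h import *
go(552,-40,256,84.7)"
```

```text
now [403.6 342.  316.3] 116.15 travel cm [-40.82  -3.51   6.1 ] twist 31.45 F [-0.1  0.1  0.5] w 49.8
```

```bash
python3 -m inch '{"travel":[[-4,0,0],[-8,0,1],[-12,-0.5,1],[-16,-1,2],[-20,-1.5,3],[-24,-2,4],[-28,-2.5,5],[-32,-3,6],[-36,-3.3,6],[-40,-3.5,6]],"twist":[3,6,9,12,15,18,21,24,28,31],"fingers":[5,5,5,5,5,5,5,5,5,5]}'; python3 -c "
from h import *
grab('wrist','w1.png')
go(552,-40,256,84.7)"
```

```text
clock: 1.82
eef_pos: [549.1, -29.6, 255.5]
tool_rot: [-3.14, -0.0, 1.49]
force: [1.0, 0.3, -0.1]
width: 50.1
now [552.6 -39.9 256.7] 84.72 travel cm [-0.02 -0.06  0.07] twist 0.02 F [ 4.2 -7.   1.4] w 50.1
```

View pics/w1.png

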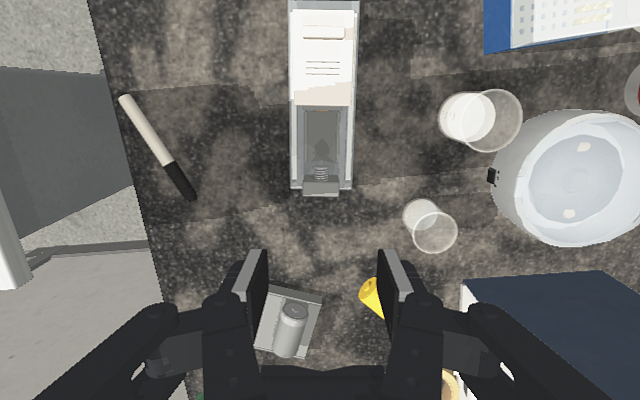

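```bash
python3 -m inch '{"travel":[[-4,-0.5,0],[-8,-1.5,0],[-12,-3,0],[-16,-4,0],[-20,-5,0],[-24,-6,0],[-25,-6.3,0],[-25,-6.3,0],[-25,-6.3,0],[-25,-6.3,0]],"twist":[3,6,9,12,14,14.3,14.3,14.3,14.3,14.3],"fingers":[5,5,5,5,5,5,5,5,5,5]}'; python3 -c "
from h import *
c=grab('wrist','w2.png')
go(492,-231,150,70.4)
print(c)"
```

```text
clock: 2.7
eef_pos: [468.3, -270.2, 256.0]
tool_rot: [-3.141, -0.002, 1.247]
force: [0.1, 0.2, -0.0]
width: 50.1
now [ 468.4 -269.9  256. ] 71.48 travel cm [ 4.42  1.01 10.6 ] twist 1.08 F [-0.1 -0.7  0. ] w 50.2
{'K': (338.549302352091, 338.549302352091, 322.09584042604376, 198.69226260679758), 'p': array([ 491.25786762, -197.18803599,  373.43524155]), 'R': array([[ 9.48009255e-01, -3.03696078e-01, -9.51164759e-02],
       [-3.18242471e-01, -9.05075726e-01, -2.82063219e-01],
       [-4.26120281e-04,  2.97668644e-01, -9.54669156e-01]])}
```

View pics/w2.png

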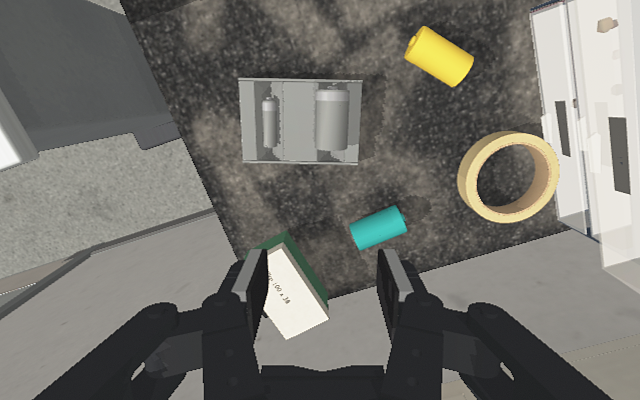

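```bash
python3 - <<'E'
import cv2
a=cv2.imread("pics/w2.png")
cv2.imwrite("pics/w2c.png",cv2.resize(a[70:175,225:375],None,fx=5,fy=5,interpolation=cv2.INTER_CUBIC))
E
```

```text
(no output)
```

View pics/w2c.png

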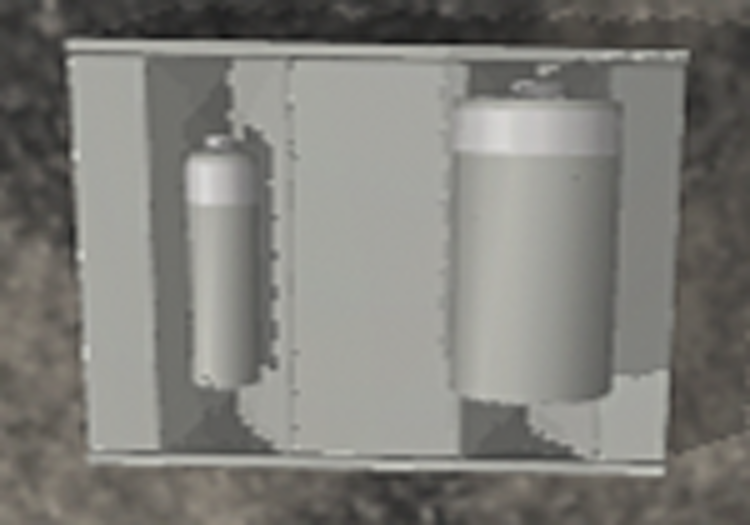

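```bash
python3 - <<'E'
from h import *
np.set_printoptions(precision=1,suppress=True)
c=dict(K=(338.549302352091,338.549302352091,322.09584042604376,198.69226260679758),p=np.array([ 491.25786762,-197.18803599,373.43524155]),R=np.array([[9.48009255e-01,-3.03696078e-01,-9.51164759e-02],[-3.18242471e-01,-9.05075726e-01,-2.82063219e-01],[-4.26120281e-04,2.97668644e-01,-9.54669156e-01]]))
W=lambda x,y,z:p2w(c,225+x/5,70+y/5,z)
k=[W(65,42,18),W(688,52,18),W(663,470,18),W(92,462,18)]
for q in k: print(q)
ctr=sum(k)/4; print("ctr",ctr)
xd=(k[1]-k[0]+k[2]-k[3]); yd=(k[0]-k[3]+k[1]-k[2]); 
print("sizes",np.linalg.norm(k[1]-k[0]),np.linalg.norm(k[2]-k[3]),np.linalg.norm(k[0]-k[3]),np.linalg.norm(k[1]-k[2]))
print("xang",np.degrees(np.arctan2(xd[1],xd[0])),"yang",np.degrees(np.arctan2(yd[1],yd[0])))
for n,x,y,z in [("flatL",450,390,27.3),("flatR",612,390,27.3),("btnL",455,110,27.3),("btnR",622,110,27.3),("body btn top",535,99,43.8),("flat top",530,400,30)]: print(n,W(x,y,z))
E
```

```text
[ 416.6 -157.4   18. ]
[ 533.  -198.5   18. ]
[ 504.  -277.5   18. ]
[ 389.3 -237.2   18. ]
ctr [ 460.7 -217.7   18. ]
sizes 123.44658587154842 121.59979288347024 84.30480446154694 84.18132114981348
xang -19.39616148907161 yang 70.48502553477758
flatL [ 467.2 -245.6   27.3]
flatR [ 498.6 -256.2   27.3]
btnL [ 485.8 -194.3   27.3]
btnR [ 516.7 -204.6   27.3]
body btn top [ 500.8 -197.3   43.8]
flat top [ 482.1 -252.4   30. ]
```

```bash
python3 -c "
from h import *
go(491.9,-223.4,43.5,70.45)"
```

```text
now [ 468.4 -269.9  256. ] 71.48 travel cm [ 5.12  0.76 21.25] twist 1.03 F [-0.1 -0.7  0. ] w 50.2
```

```bash
python3 -m inch '{"travel":[[2,0.3,2],[4,0.6,5],[5.1,0.76,8],[5.1,0.76,12],[5.1,0.76,15],[5.1,0.76,16],[5.1,0.76,16.5],[5.1,0.76,16.5],[5.1,0.76,16.5],[5.1,0.76,16.5]],"twist":[1,1,1,1,1,1,1,1,1,1],"fingers":[5,5,5,5,5,5,5,5,5,5]}'; python3 -c "
from h import *
c=grab('wrist','w3.png')
go(491.9,-223.4,43.5,70.45)"
```

```text
clock: 3.58
eef_pos: [492.3, -226.8, 93.0]
tool_rot: [3.138, 0.0, 1.227]
force: [-0.1, 0.5, 0.6]
width: 49.9
now [ 492.2 -226.8   93. ] 70.3 travel cm [ 0.31 -0.15  4.95] twist -0.15 F [ 1.5  0.1 -0.4] w 50.2
```

View pics/w3.png

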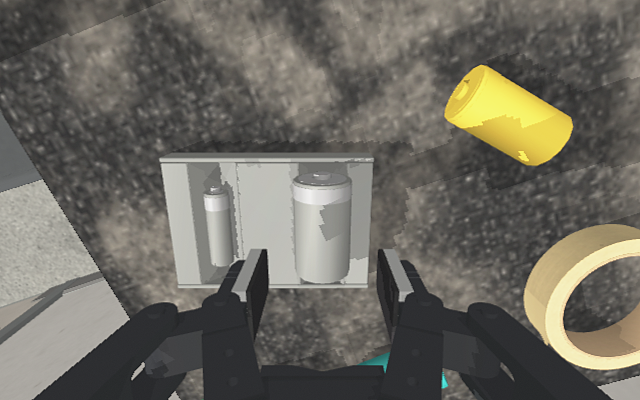

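```bash
python3 -m inch '{"travel":[[0.3,-0.1,1.5],[0.3,-0.1,3],[0.3,-0.1,4],[0.3,-0.1,4.6],[0.3,-0.1,4.9],[0.3,-0.1,4.9],[0.3,-0.1,4.9],[0.3,-0.1,4.9],[0.3,-0.1,4.9],[0.3,-0.1,4.9]],"twist":[0,0,0,0,0,0,0,0,0,0],"fingers":[5,5,5,5,5,5,5,5,5,5]}'; python3 -c "
from h import *
c=grab('wrist','w4.png')
go(491.9,-223.4,43.5,70.45)"
```

```text
clock: 4.47
eef_pos: [491.4, -223.2, 42.7]
tool_rot: [3.141, 0.0, 1.227]
force: [-0.2, -0.1, 0.4]
width: 49.9
now [ 491.4 -223.2   42.6] 70.3 travel cm [-0.01  0.06 -0.09] twist -0.15 F [-0.6 -0.4 -0.1] w 49.9
```

View pics/w4.png

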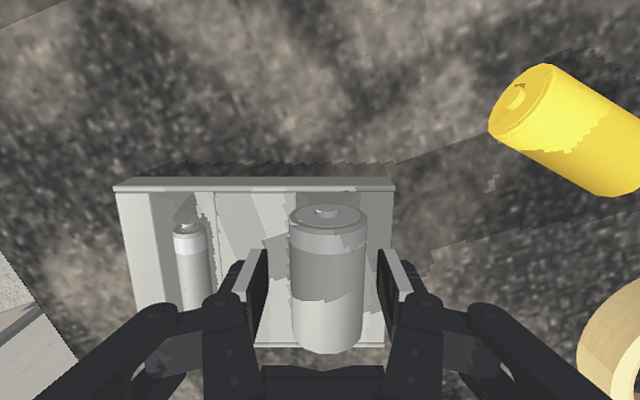

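```bash
python3 -m inch '{"travel":[[0,0,0],[0,0,0],[0,0,0],[0,0,0],[0,0,0],[0,0,0],[0,0,0],[0,0,0],[0,0,0],[0,0,0]],"twist":[0,0,0,0,0,0,0,0,0,0],"fingers":[3,2.5,2.5,2.5,2.5,2.5,2.5,2.5,2.5,2.5]}'; python3 -c "
from h import *
go(491.9,-223.4,43.5,70.45)"
```

```text
clock: 5.35
eef_pos: [493.4, -223.9, 43.2]
tool_rot: [3.137, 0.001, 1.227]
force: [4.7, -0.4, 5.5]
width: 30.9
now [ 493.4 -223.9   43.2] 70.31 travel cm [ 0.   -0.16 -0.03] twist -0.14 F [ 4.7 -0.4  5.5] w 30.9
```

```bash
python3 -c "
from h import *
grab('wrist','w5.png')
grab('scene','s5.png',(360,150,460,230),8)"
```

```text
(no output)
```

View pics/w5.png

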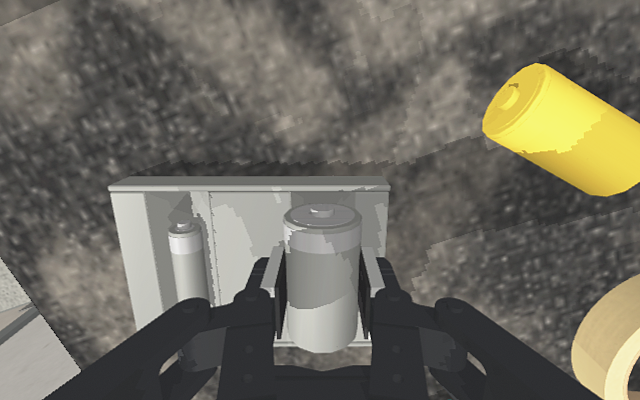

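View pics/s5.png

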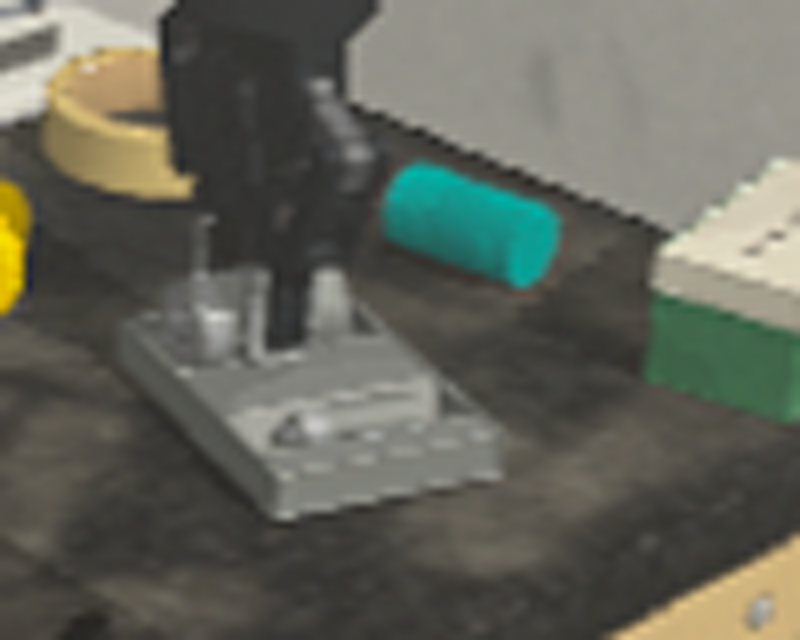

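```bash
python3 -m inch '{"travel":[[0,0,0],[0,0,-0.2],[0,0,-0.25],[0,0.1,-0.25],[0,0.1,-0.25],[0,0.1,-0.25],[0,0.1,-0.25],[0,0.1,-0.25],[0,0.1,-0.25],[0,0.1,-0.25]],"twist":[0,0,0,0,0,0,0,0,0,0],"fingers":[4,4,4,3.6,3,2.5,2.5,2.5,2.5,2.5]}'; python3 -c "
from h import *
go(491.9,-223.4,93.5,70.45)"
```

```text
clock: 6.28
eef_pos: [493.3, -224.0, 45.3]
tool_rot: [3.139, 0.0, 1.227]
force: [4.1, 0.3, 4.9]
width: 31.3
now [ 493.3 -224.    45.3] 70.3 travel cm [ 0.   -0.14 -4.82] twist -0.15 F [4.1 0.3 4.9] w 31.3
```

```bash
python3 -m inch '{"travel":[[0,0,-1],[0,0,-3],[0,0,-6],[0,0,-9],[0,0,-12],[0,0,-14],[0,0,-14],[0,0,-14],[0,0,-14],[0,0,-14]],"twist":[0,0,0,0,0,0,0,0,0,0],"fingers":[2.5,2.5,2.5,2.5,2.5,2.5,2.5,2.5,2.5,2.5]}'; python3 -c "
from h import *
grab('wrist','w6.png')
go(545,-100,185,84.7)"
```

```text
clock: 7.12
eef_pos: [490.6, -222.6, 183.3]
tool_rot: [-3.138, -0.0, 1.227]
force: [0.0, 0.1, -2.2]
width: 31.0
now [ 490.8 -222.8  183.3] 70.28 travel cm [13.39  0.96 -0.17] twist -14.42 F [ 0.1 -0.2 -0.8] w 31.2
```

View pics/w6.png

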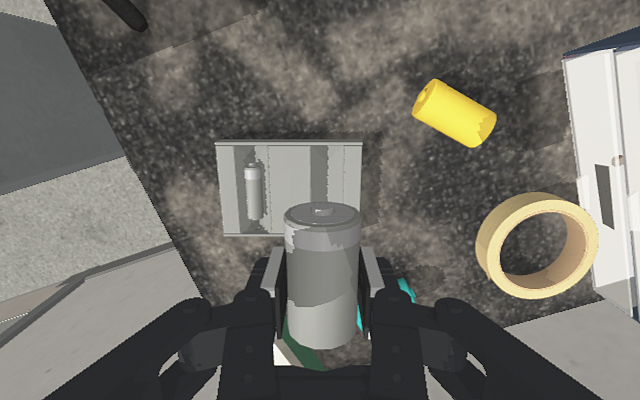

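```bash
python3 -m inch '{"travel":[[2,0,0],[5,0.2,0],[8,0.5,0],[11,0.8,0],[13,1,0],[13.4,1,0],[13.4,1,0],[13.4,1,0],[13.4,1,0],[13.4,1,0]],"twist":[-2,-5,-8,-11,-14,-14.4,-14.4,-14.4,-14.4,-14.4],"fingers":[2.5,2.5,2.5,2.5,2.5,2.5,2.5,2.5,2.5,2.5]}'; python3 - <<'E'
from h import *
from cell import ctrl
c=grab('wrist','w7.png'); s=ctrl.read_state()
import pickle; pickle.dump((c,s['eef_pos'],s['tool_rot']),open('w7.pkl','wb'))
go(545,-100,185,84.7)
a=cv2.imread("pics/w7.png")
cv2.imwrite("pics/w7c.png",cv2.resize(a[0:250,240:400],None,fx=3.2,fy=3.2,interpolation=cv2.INTER_CUBIC)[:600])
cv2.imwrite("pics/w7d.png",cv2.resize(a[180:360,230:410],None,fx=4,fy=4,interpolation=cv2.INTER_CUBIC)[:600])
E
```

```text
clock: 8.0
eef_pos: [545.8, -102.5, 184.7]
tool_rot: [-3.141, 0.001, 1.475]
force: [-0.8, -0.8, -1.4]
width: 31.0
now [ 546.  -102.2  184.7] 84.53 travel cm [ 0.21 -0.12 -0.03] twist -0.17 F [-0.2  0.3 -1.2] w 31.0
```

View pics/w7.png

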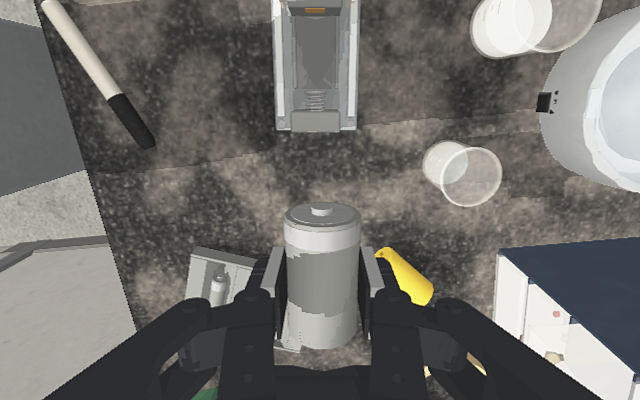

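View pics/w7d.png

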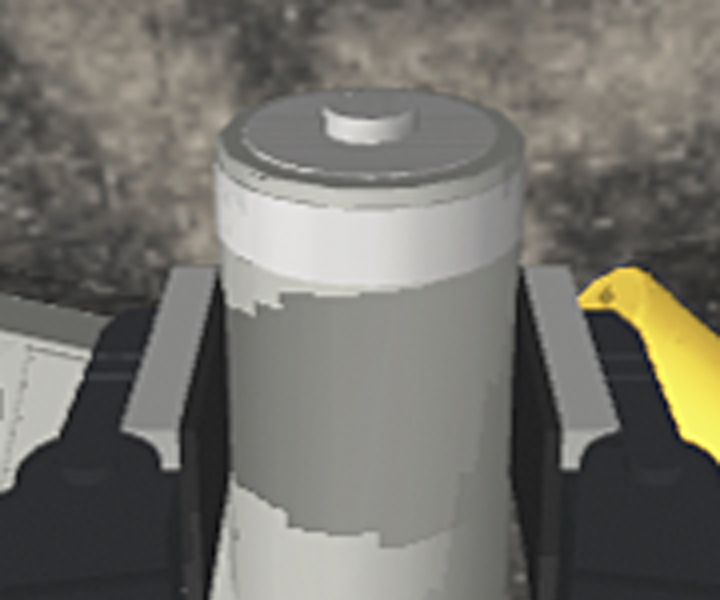

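```bash
python3 - <<'E'
from h import *
import pickle
np.set_printoptions(precision=2,suppress=True)
c,p,rot=pickle.load(open('w7.pkl','rb'))
r=R.from_euler("xyz",rot).as_matrix()
q=p2w(c,321.8,206,p[2]-18); print("tip tool",r.T@(q-p))
for b in (16,20): print(b,r.T@(p2w(c,321.8,206,p[2]-b)-p))
a=cv2.imread("pics/w7.png")
cv2.imwrite("pics/w7c.png",cv2.resize(a[0:140,255:375],None,fx=4.2,fy=4.2,interpolation=cv2.INTER_CUBIC))
E
```

```text
tip tool [31.09 -1.63 17.98]
16 [31.77 -1.63 15.98]
20 [30.42 -1.63 19.98]
```

View pics/w7c.png

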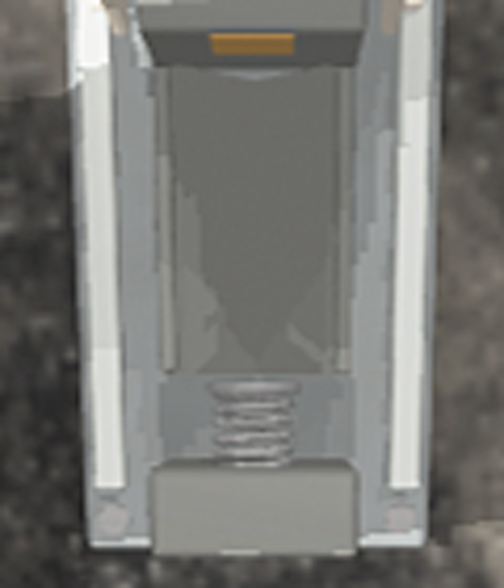

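```bash
python3 - <<'E'
from h import *
import pickle
np.set_printoptions(precision=2,suppress=True)
c,p,rot=pickle.load(open('w7.pkl','rb'))
W=lambda x,y,z:p2w(c,255+x/4.2,y/4.2,z)
pts=[("wallfrontL",152,468,41,None,-40),("wallfrontR",358,465,41,None,-40),("wallbackL",152,555,41,None,-56),("wallbackR",358,553,41,None,-56),
("contL",147,32,36,-19,30),("contR",363,30,36,19,30),("cradL",162,372,21,-18,-24),("cradR",350,372,21,18,-24),("baseL",90,548,6,-35,-58),("baseR",425,546,6,35,-58),("runL",95,489,10,None,None),("runR",420,489,10,None,None)]
A=[];B=[]
for n,x,y,z,lx,ly in pts:
    w=W(x,y,z); print(n,w)
    if lx is not None: A.append((lx,ly));B.append(w[:2])
A=np.array(A,float);B=np.array(B)
a0=A.mean(0);b0=B.mean(0);H=(A-a0).T@(B-b0);ang=np.arctan2(H[0,1]-H[1,0],H[0,0]+H[1,1])
Rm=np.array([[np.cos(ang),-np.sin(ang)],[np.sin(ang),np.cos(ang)]])
t=b0-Rm@a0; print("yaw",ang,np.degrees(ang),"origin",t); print((A@Rm.T+t-B))
for n,x,y,z,lx,ly in pts: print(n,Rm.T@(W(x,y,z)[:2]-t))
E
```

```text
wallfrontL [527.46 -37.04  41.  ]
wallfrontR [564.   -40.02  41.  ]
wallbackL [525.58 -52.21  41.  ]
wallbackR [562.77 -55.42  41.  ]
contL [534.81  32.72  36.  ]
contR [570.63  29.58  36.  ]
cradL [529.61 -20.73  21.  ]
cradR [564.77 -24.1   21.  ]
baseL [509.56 -53.16   6.  ]
baseR [578.02 -59.32   6.  ]
runL [512.71 -41.35  10.  ]
runR [577.4  -47.56  10.  ]
yaw -0.09822019050117893 -5.627602378688491 origin [549.6    1.41]
[[-1.17  0.41]
 [ 0.82 -0.17]
 [-0.27  0.02]
 [ 0.39 -0.13]
 [-0.48  0.29]
 [ 0.73 -0.42]]
wallfrontL [-18.26 -40.44]
wallfrontR [ 18.39 -39.83]
wallbackL [-18.64 -55.73]
wallbackR [ 18.68 -55.27]
contL [-17.79  29.7 ]
contR [18.17 30.09]
cradL [-17.73 -23.99]
cradR [ 17.6 -23.9]
baseL [-34.49 -58.24]
baseR [ 34.24 -57.66]
runL [-32.52 -46.18]
runR [ 32.47 -46.01]
```

```bash
cat >> h.py <<'E'
LO=np.array([551.2,1.3]); LY=-5.63
def lg(x,y):
    a=np.radians(LY); return LO+np.array([np.cos(a)*x-np.sin(a)*y,np.sin(a)*x+np.cos(a)*y])
def gol(x,y,z):
    w=lg(x,y); go(w[0],w[1],z,90+LY)
    from cell import ctrl
    p=ctrl.read_state()["eef_pos"]; a=np.radians(LY); d=p[:2]-LO
    print("log xy",(np.array([[np.cos(a),np.sin(a)],[-np.sin(a),np.cos(a)]])@d).round(1),"z",p[2].round(1))
E
python3 -c "
from h import *
gol(0,-78,85)"
```

```text
now [ 546.  -102.2  184.7] 84.53 travel cm [ 2.56 -0.49  9.97] twist 0.16 F [-0.2  0.3 -1.2] w 31.0
log xy [   5.  -103.5] z 184.7
```

```bash
python3 -m inch '{"travel":[[1,-0.2,2],[2,-0.5,5],[2.56,-0.5,8],[2.56,-0.5,10],[2.56,-0.5,10.3],[2.56,-0.5,10.6],[2.56,-0.5,10.9],[2.56,-0.5,11.2],[2.56,-0.5,11.2],[2.56,-0.5,11.2]],"twist":[0.2,0.2,0.2,0.2,0.2,0.2,0.2,0.2,0.2,0.2],"fingers":[2.5,2.5,2.5,2.5,2.5,2.5,2.5,2.5,2.5,2.5]}'; python3 -c "
from h import *
gol(0,-78,68)
grab('wrist','w8.png')"
```

```text
clock: 8.88
eef_pos: [545.0, -76.0, 75.0]
tool_rot: [3.138, 0.001, 1.473]
force: [-2.9, -0.2, 7.6]
width: 30.9
now [545. -76.  75.] 84.42 travel cm [-0.04 -0.14  0.7 ] twist 0.05 F [-2.9 -0.2  7.6] w 30.9
log xy [  1.4 -77.6] z 75.0
```

View pics/w8.png

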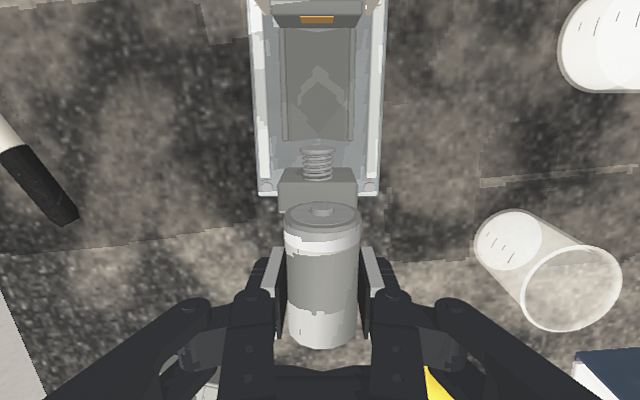

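```bash
python3 -m inch '{"travel":[[0,-0.14,0.1],[0,-0.14,0.2],[0,-0.14,0.3],[0,-0.14,0.4],[0,-0.14,0.5],[0,-0.14,0.6],[0,-0.14,0.7],[0,-0.14,0.7],[0,-0.14,0.7],[0,-0.14,0.7]],"twist":[0,0,0,0,0,0,0,0,0,0],"fingers":[2.5,2.5,2.5,2.5,2.5,2.5,2.5,2.5,2.5,2.5]}'; python3 -c "
from h import *
gol(0,-78,68)
grab('wrist','w9.png')"
```

```text
clock: 9.77
eef_pos: [544.8, -79.1, 70.0]
tool_rot: [3.134, 0.004, 1.471]
force: [-3.8, -5.7, 21.5]
width: 31.2
now [544.8 -79.1  70. ] 84.3 travel cm [ 0.26 -0.15  0.2 ] twist -0.07 F [-3.8 -5.7 21.5] w 31.2
log xy [  1.5 -80.6] z 70.0
```

View pics/w9.png

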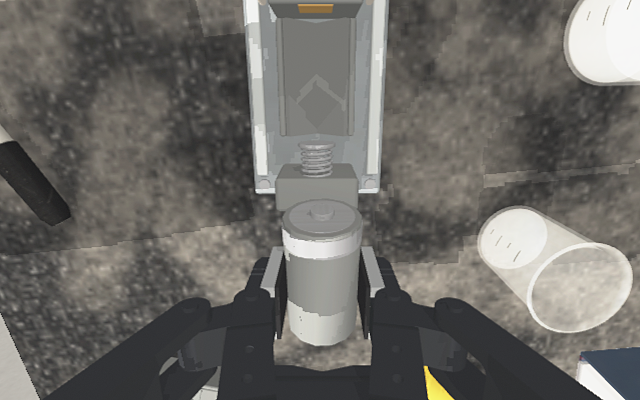

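```bash
python3 -m inch '{"travel":[[0.1,0,0.1],[0.1,0,0.2],[0.1,0,0.3],[0.1,0,0.4],[0.1,0,0.45],[0.1,0,0.45],[0.1,0,0.45],[0.1,0,-0.5],[0.1,0,-1.5],[0.1,0,-2]],"twist":[0,0,0,0,0,0,0,0,0,0],"fingers":[2.5,2.5,2.5,2.5,2.5,2.5,2.5,2.5,2.5,2.5]}'; python3 -c "
from h import *
gol(0,-78,68)
grab('wrist','w10.png')
grab('scene','s10.png',(300,130,400,230),6)"
```

```text
clock: 10.65
eef_pos: [543.8, -73.5, 87.8]
tool_rot: [3.139, -0.0, 1.475]
force: [1.0, 0.3, -0.8]
width: 30.8
now [543.8 -73.5  87.8] 84.5 travel cm [-0.29 -0.    1.98] twist 0.13 F [ 1.   0.3 -0.8] w 30.8
log xy [ -0.  -75.1] z 87.8
```

View pics/w10.png

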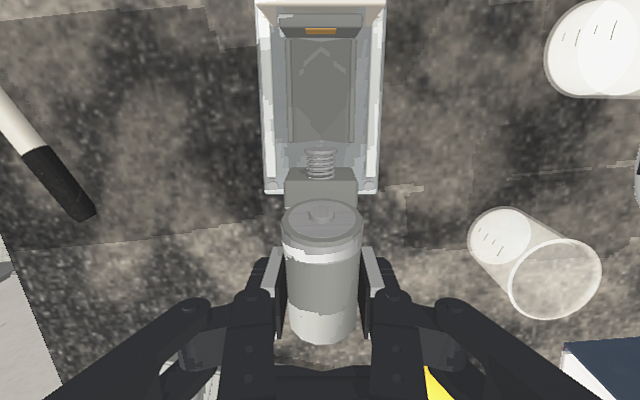

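View pics/s10.png

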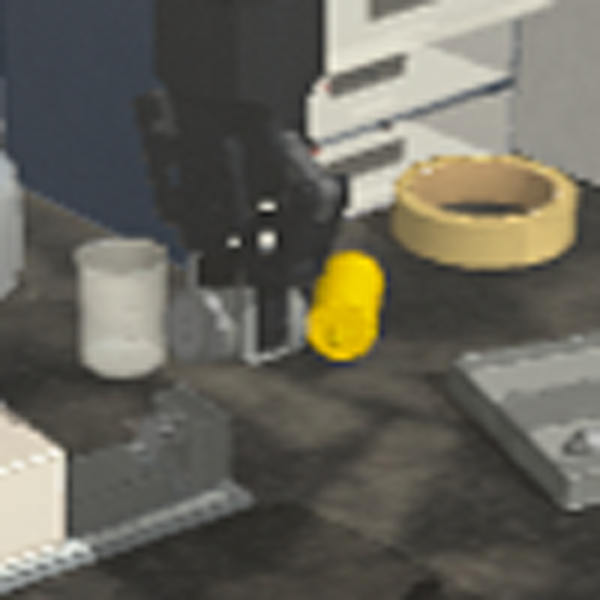

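```bash
python3 - <<'E'
import cv2
a=cv2.imread("pics/w10.png")
cv2.imwrite("pics/w10c.png",cv2.resize(a[190:350,265:380],None,fx=5,fy=5,interpolation=cv2.INTER_CUBIC)[:600])
E
```

```text
(no output)
```

View pics/w10c.png

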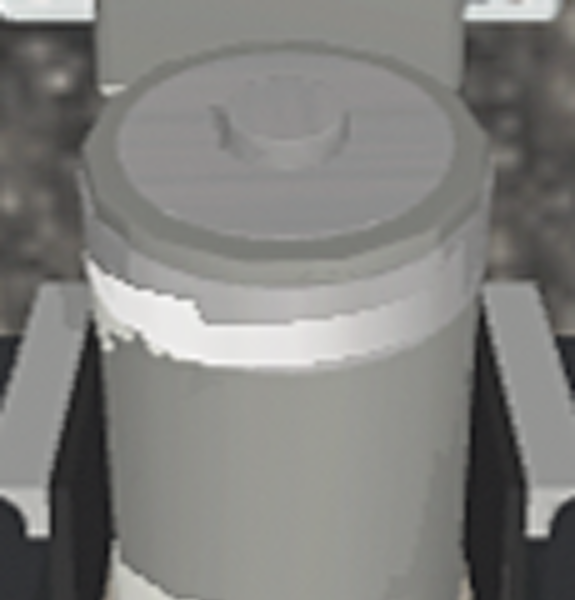

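```bash
python3 - <<'E'
from h import *
import pickle
np.set_printoptions(precision=2,suppress=True)
from cell import ctrl
s=ctrl.read_state()
# camera pose relative to tool from w7
c,p,rot=pickle.load(open('w7.pkl','rb'))
r=R.from_euler("xyz",rot).as_matrix()
ct=dict(K=c["K"],p=r.T@(c["p"]-p),R=r.T@c["R"]); pickle.dump(ct,open('ct.pkl','wb'))
print(ct["p"],ct["R"])
for th in (0,10,12.5,15,18,20):
    t=np.radians(th); P=[]
    d=np.array([np.cos(t),0,-np.sin(t)]); n=np.array([-np.sin(t),0,-np.cos(t)]); piv=np.array([0,-1.6,18])
    C=piv+1.1*d
    tip=C+30*d; rim=[C+27*d+16.5*(np.cos(a)*n+np.sin(a)*np.array([0,1,0])) for a in np.linspace(0,6.28,60)]
    q=np.array([w2p(ct,x) for x in rim])
    print(th,"tip",w2p(ct,tip),"rim u",q[:,0].min(),q[:,0].max(),"v",q[:,1].min(),q[:,1].max(),"flat low",w2p(ct,C-30*d))
E
```

```text
[  76.77   -1.5  -117.27] [[-0.   -0.95 -0.3 ]
 [ 1.   -0.   -0.  ]
 [-0.   -0.3   0.95]]
0 tip [321.88 205.97] rim u 282.77199402439965 360.9867012916382 v 200.80866215397495 227.47048622779596 flat low [321.92 325.75]
10 tip [321.87 211.32] rim u 281.50613697032435 362.2388451020767 v 199.15385822994193 240.57797824188393 flat low [321.93 318.24]
12.5 tip [321.87 213.04] rim u 281.1953624026858 362.5462982436037 v 199.0637456659299 244.1629383949097 flat low [321.93 316.22]
15 tip [321.87 214.92] rim u 280.88854481102663 362.849854812773 v 199.11105768944813 247.85338883953776 flat low [321.93 314.14]
18 tip [321.86 217.38] rim u 280.52683195416193 363.20774719989595 v 199.3546084038314 252.40667006320052 flat low [321.93 311.59]
20 tip [321.86 219.14] rim u 280.2903328195011 363.4417631223473 v 199.63311122700472 255.50896196056198 flat low [321.93 309.85]
```

```bash
python3 -m inch '{"travel":[[-0.5,0,0.7],[-0.5,0,1.4],[-0.4,0,1.7],[-0.4,0,1.9],[-0.3,0,2.1],[-0.3,0,2.3],[-0.3,0,2.4],[-0.3,0,2.5],[-0.3,0,2.5],[-0.3,0,2.5]],"twist":[0,0,0,0,0,0,0,0,0,0],"fingers":[2.5,2.5,2.5,2.5,2.5,2.5,2.5,2.5,2.5,2.5]}'; python3 -c "
from h import *
gol(0,-78,68)
grab('wrist','w11.png',(265,190,380,310),5)"
```

```text
clock: 11.58
eef_pos: [541.6, -80.6, 62.0]
tool_rot: [3.141, 0.004, 1.472]
force: [-4.7, -6.1, 18.0]
width: 31.2
now [541.6 -80.6  62. ] 84.31 travel cm [ 0.44  0.15 -0.6 ] twist -0.06 F [-4.7 -6.1 18. ] w 31.2
log xy [ -1.5 -82.4] z 62.0
```

View pics/w11.png

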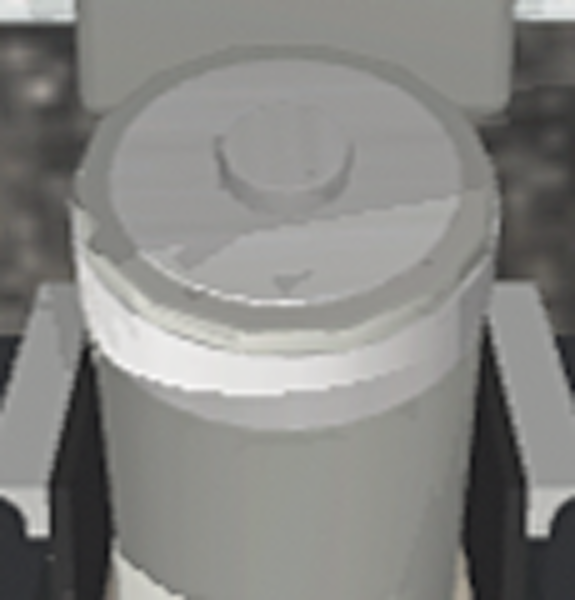

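```bash
python3 -m inch '{"travel":[[0.1,0,0.15],[0.2,0,0.3],[0.2,0,0.35],[0.2,0,0.35],[0.2,0,-0.5],[0.2,0,-2],[0.2,0,-3],[0.2,0,-3],[0.2,0,-3],[0.2,0,-3]],"twist":[0,0,0,0,0,0,0,0,0,0],"fingers":[2.5,2.5,2.5,2.5,2.5,2.5,2.5,2.5,2.5,2.5]}'; python3 -c "
from h import *
gol(0,-3.3,85)
grab('wrist','w12.png',(265,190,380,310),5)"
```

```text
clock: 12.47
eef_pos: [542.3, -74.1, 90.0]
tool_rot: [-3.14, -0.0, 1.475]
force: [-0.1, -0.1, -0.7]
width: 30.9
now [542.3 -74.1  90. ] 84.53 travel cm [7.26 0.17 0.5 ] twist 0.16 F [-0.1 -0.1 -0.7] w 30.9
log xy [ -1.5 -75.9] z 90.0
```

View pics/w12.png

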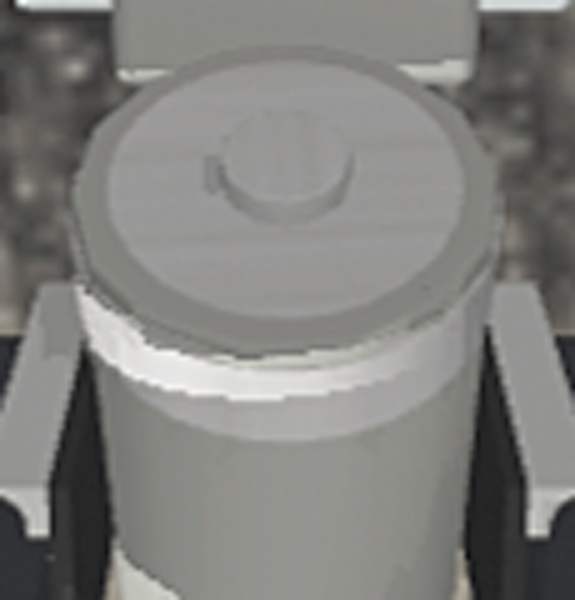

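```bash
python3 -m inch '{"travel":[[0,0,-1],[2,0.1,-1],[5,0.1,-1],[7,0.1,-1],[7.6,0.15,-1],[7.6,0.15,-1],[7.6,0.15,-1],[7.6,0.15,-1],[7.6,0.15,-1],[7.6,0.15,-1]],"twist":[0,0.1,0.1,0.1,0.1,0.1,0.1,0.1,0.1,0.1],"fingers":[2.5,2.5,2.5,2.5,2.5,2.5,2.5,2.5,2.5,2.5]}'; python3 -c "
from h import *
gol(0,0,64)
grab('wrist','w13.png')"
```

```text
clock: 13.35
eef_pos: [551.3, -0.6, 100.9]
tool_rot: [-3.142, 0.001, 1.471]
force: [0.2, -0.4, -1.4]
width: 30.7
now [551.3  -0.6 100.9] 84.27 travel cm [ 0.19 -0.03  3.69] twist -0.1 F [ 0.2 -0.4 -1.4] w 30.7
log xy [ 0.3 -1.9] z 100.9
```

View pics/w13.png

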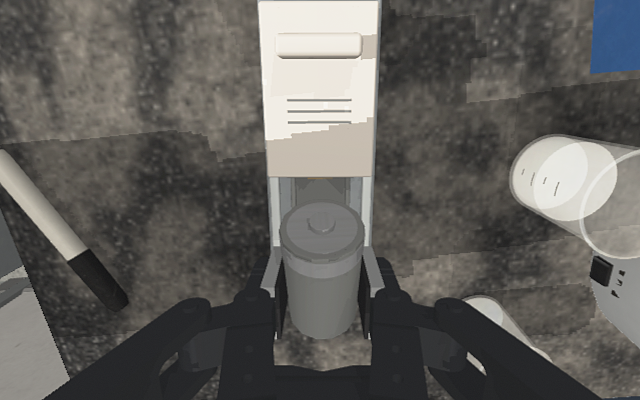

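```bash
python3 - <<'E'
from h import *
import pickle
from cell import ctrl
s=ctrl.read_state(); ct=pickle.load(open('ct.pkl','rb'))
r=R.from_euler("xyz",s["tool_rot"]).as_matrix()
c=dict(K=ct["K"],p=s["eef_pos"]+r@ct["p"],R=r@ct["R"])
a=np.radians(LY);M=np.array([[np.cos(a),np.sin(a)],[-np.sin(a),np.cos(a)]])
for n,u,v,z in [("hoodfrontL",266,177,55),("hoodfrontR",372,177,55),("ridge frontL",276,57,69),("ridge frontR",361,57,69),("backL",276,35,69),("backR",361,33,69)]:
    print(n,(M@(p2w(c,u,v,z)[:2]-LO)).round(1))
E
```

```text
hoodfrontL [-28.9  35.3]
hoodfrontR [23.6 35.2]
ridge frontL [-19.9  89. ]
ridge frontR [14.8 89. ]
backL [-19.5  97.2]
backR [14.5 97.9]
```

```bash
sed -i 's/LO=np.array(\[551.2/LO=np.array([550.6/' h.py; python3 -m inch '{"travel":[[0.1,-0.1,0.8],[0.2,-0.1,1.6],[0.2,-0.1,2.4],[0.2,-0.1,3],[0.2,-0.1,3.4],[0.2,-0.1,3.7],[0.2,-0.1,3.7],[0.2,-0.1,3.7],[0.2,-0.1,3.7],[0.2,-0.1,3.7]],"twist":[-0.1,-0.1,-0.1,-0.1,-0.1,-0.1,-0.1,-0.1,-0.1,-0.1],"fingers":[2.5,2.5,2.5,2.5,2.5,2.5,2.5,2.5,2.5,2.5]}'; python3 -c "
from h import *
gol(0,-6.5,64)
grab('wrist','w14.png')
grab('scene','s14.png',(270,140,390,240),6)"
```

```text
clock: 14.23
eef_pos: [550.7, 2.5, 63.3]
tool_rot: [3.142, 0.001, 1.474]
force: [0.8, -1.3, -1.0]
width: 30.4
now [550.7   2.5  63.3] 84.47 travel cm [-0.77  0.   -0.07] twist 0.1 F [ 0.8 -1.3 -1. ] w 30.4
log xy [-0.   1.2] z 63.3
```

View pics/s14.png

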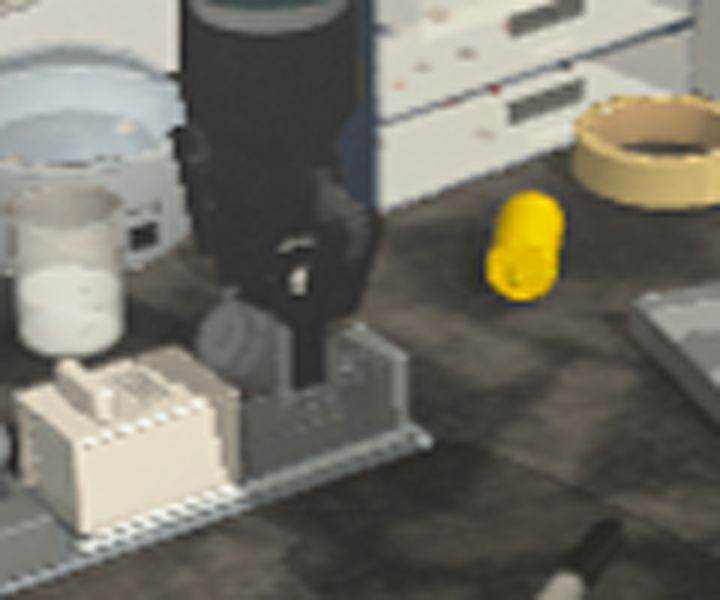

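```bash
python3 -m inch '{"travel":[[-0.2,0,0],[-0.4,0,0],[-0.6,0,0],[-0.8,0,0],[-0.9,0,0],[-0.9,0,0],[-0.9,0,0],[-0.9,0,0],[-0.9,0,0],[-0.9,0,0]],"twist":[0,0,0,0,0,0,0,0,0,0],"fingers":[2.5,2.5,2.5,2.5,2.5,2.5,2.5,2.5,2.5,2.5]}'; python3 -c "
from h import *
gol(0,-6.5,49.3)
grab('wrist','w15.png',(245,150,400,350),3)"
```

```text
clock: 15.17
eef_pos: [549.6, -5.6, 63.8]
tool_rot: [-3.141, -0.0, 1.475]
force: [0.0, 3.3, -0.5]
width: 30.9
now [549.6  -5.6  63.8] 84.51 travel cm [0.05 0.03 1.45] twist 0.14 F [ 0.   3.3 -0.5] w 30.9
log xy [-0.3 -7. ] z 63.8
```

View pics/w15.png

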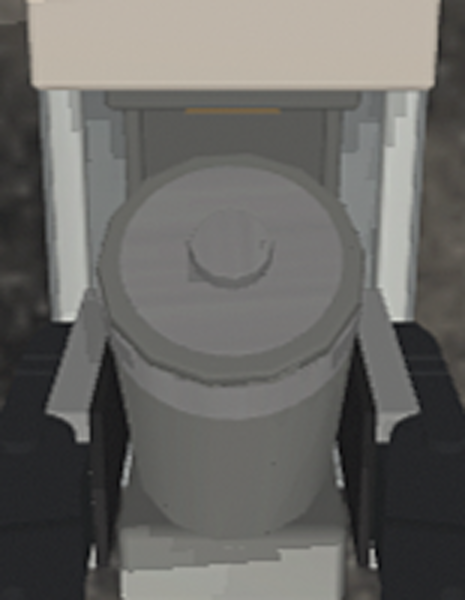

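```bash
python3 -m inch '{"travel":[[0,0,0.2],[0.05,0,0.4],[0.1,0,0.6],[0.1,0,0.8],[0.15,0,0.95],[0.2,0,1.1],[0.2,0,1.1],[0.2,0,1.1],[0.2,0,1.1],[0.2,0,1.1]],"twist":[0,0,0,0,0,0,0,0,0,0],"fingers":[2.5,2.5,2.5,2.5,2.5,2.5,2.5,2.5,2.5,2.5]}'; python3 -c "
from h import *
gol(0,-4.5,49.3)
grab('wrist','w16.png',(245,150,400,350),3)"
```

```text
clock: 16.05
eef_pos: [550.7, -4.1, 55.4]
tool_rot: [3.139, -0.001, 1.474]
force: [-5.4, 4.2, 27.5]
width: 30.5
now [550.7  -4.1  55.4] 84.45 travel cm [ 0.09 -0.06  0.61] twist 0.08 F [-5.4  4.2 27.5] w 30.5
log xy [ 0.6 -5.4] z 55.4
```

View pics/w16.png

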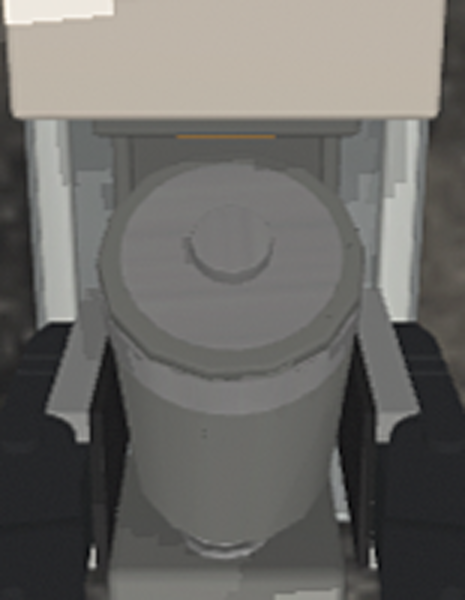

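```bash
cat > fit.py <<'E'
from h import *
import pickle
from scipy.optimize import least_squares
ct=pickle.load(open('ct.pkl','rb'))
def model(p):
    th,x,z=p; t=np.radians(th); d=np.array([np.cos(t),0,-np.sin(t)]); n=np.array([-np.sin(t),0,-np.cos(t)])
    C=np.array([x,-1.6,z]); e=np.array([0,1,0])
    q=np.array([w2p(ct,C+27*d+16.5*(np.cos(a)*n+np.sin(a)*e)) for a in np.linspace(0,2*np.pi,73)])
    return np.array([w2p(ct,C+30*d)[1],q[:,0].max()-q[:,0].min(),q[:,1].min(),q[:,1].max()])
def fit(tip,w,top,bot):
    o=np.array([tip,w,top,bot]); r=least_squares(lambda p:model(p)-o,[10,1,18])
    print("theta %.1f  C tool x %.1f depth %.1f"%tuple(r.x),"res",r.fun.round(1))
E
python3 - <<'E'
from fit import *
fit(220.6,(500-73)/5,190+45/5,190+350/5)
fit(230,(365-97)/3,150+155/3,150+378/3)
fit(228.3,(362-100)/3,150+160/3,150+372/3)
E
```

```text
theta 22.9  C tool x 2.3 depth 15.3 res [ 0.3  0.1 -0.1 -0.2]
theta 31.5  C tool x 3.3 depth 12.4 res [ 0.6  0.2 -0.2 -0.4]
theta 29.0  C tool x 1.8 depth 13.8 res [ 1.5  0.4 -0.6 -1. ]
```

```bash
python3 -m inch '{"travel":[[0,0,0.1],[0,-0.05,0.2],[0,-0.05,0.3],[0,-0.05,0.4],[0,-0.05,0.5],[0,-0.05,0.55],[0,-0.05,0.6],[0,-0.05,0.6],[0,-0.05,0.6],[0,-0.05,0.6]],"twist":[0,0,0,0,0,0,0,0,0,0],"fingers":[2.5,2.5,2.5,2.5,2.5,2.5,2.5,2.5,2.5,2.5]}'; python3 -c "
from h import *
gol(0,-4.5,49.3)
grab('wrist','w17.png',(245,150,400,350),3)"
```

```text
clock: 16.93
eef_pos: [550.4, -2.1, 52.1]
tool_rot: [3.139, -0.005, 1.475]
force: [-10.2, 7.9, 52.4]
width: 31.2
now [550.4  -2.1  52.1] 84.52 travel cm [-0.11 -0.02  0.28] twist 0.15 F [-10.2   7.9  52.4] w 31.2
log xy [ 0.2 -3.4] z 52.1
```

View pics/w17.png

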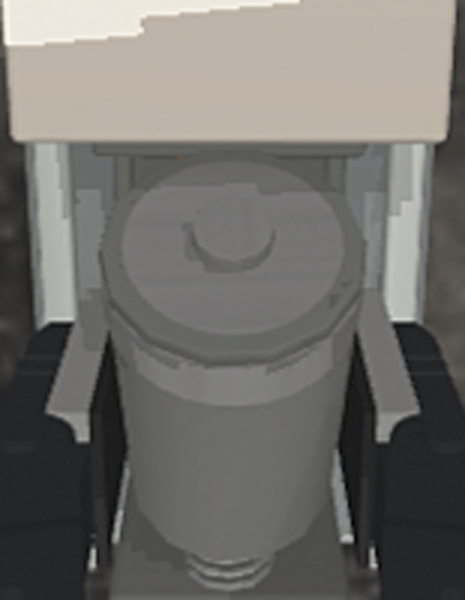

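```bash
python3 - <<'E'
from fit import *
fit(225,(368-103)/3,150+152/3,150+360/3)
E
```

```text
theta 27.6  C tool x 3.2 depth 12.3 res [ 1.3  0.3 -0.5 -0.8]
```

```bash
python3 -m inch '{"travel":[[0,0,-0.4],[-0.2,0,-0.4],[-0.4,0,-0.4],[-0.6,0,-0.4],[-0.7,0,-0.3],[-0.7,0,-0.2],[-0.7,0,-0.1],[-0.7,0,0],[-0.7,0,0],[-0.7,0,0]],"twist":[0,0,0,0,0,0,0,0,0,0],"fingers":[2.5,2.5,2.5,2.5,2.5,2.5,2.5,2.5,2.5,2.5]}'; python3 -c "
from h import *
gol(0,-4.5,49.3)
grab('wrist','w18.png',(245,150,400,350),3)"
```

```text
clock: 17.82
eef_pos: [550.5, -3.8, 52.5]
tool_rot: [3.139, -0.012, 1.479]
force: [-9.2, 18.3, 56.8]
width: 31.3
now [550.5  -3.8  52.5] 84.74 travel cm [ 0.05 -0.04  0.32] twist 0.37 F [-9.2 18.3 56.8] w 31.3
log xy [ 0.4 -5.1] z 52.5
```

View pics/w18.png

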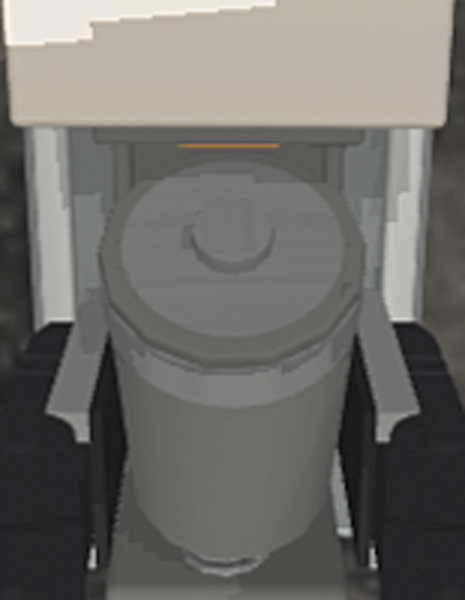

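```bash
python3 -m inch '{"travel":[[0,0,-0.2],[-0.1,0,-0.3],[-0.2,0,-0.4],[-0.2,0,-0.4],[-0.2,0,-0.4],[-0.2,0,-0.4],[-0.2,0,-0.4],[-0.2,0,-0.4],[-0.2,0,-0.4],[-0.2,0,-0.4]],"twist":[0,0,0,0,0,0,0,0,0,0],"fingers":[2.5,2.5,2.5,2.5,2.5,2.5,2.5,2.5,2.5,2.5]}'; python3 -c "
from h import *
gol(0,-4.5,49.3)
grab('wrist','w19.png',(245,150,400,350),3)"
```

```text
clock: 18.7
eef_pos: [550.1, -4.9, 53.4]
tool_rot: [3.141, -0.011, 1.48]
force: [-1.9, 17.8, 27.5]
width: 30.9
now [550.1  -4.9  53.4] 84.8 travel cm [ 0.17 -0.01  0.41] twist 0.43 F [-1.9 17.8 27.5] w 30.9
log xy [ 0.1 -6.3] z 53.4
```

View pics/w19.png

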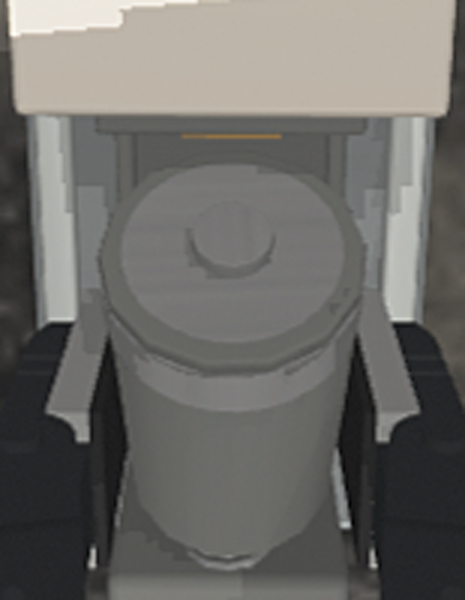

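```bash
python3 -m inch '{"travel":[[0,0,-0.2],[0,0,-0.2],[0,0,-0.2],[0,0,-0.2],[0,0,-0.2],[0,0,-0.2],[0,0,-0.2],[0,0,-0.2],[0,0,-0.2],[0,0,-0.2]],"twist":[0,0,0,0,0,0,0,0,0,0],"fingers":[2.5,2.5,3.3,3.6,3.6,3.6,3.6,3.6,3.6,3.6]}'; python3 -c "
from h import *
gol(0,-4.5,49.3)
grab('wrist','w20.png',(220,130,420,330),3)"
```

```text
clock: 19.58
eef_pos: [548.6, -13.0, 52.7]
tool_rot: [-3.141, 0.0, 1.474]
force: [0.1, 0.1, 0.1]
width: 36.0
now [548.6 -13.   52.7] 84.48 travel cm [1.   0.06 0.34] twist 0.11 F [0.1 0.1 0.1] w 36.0
log xy [ -0.6 -14.5] z 52.7
```

View pics/w20.png

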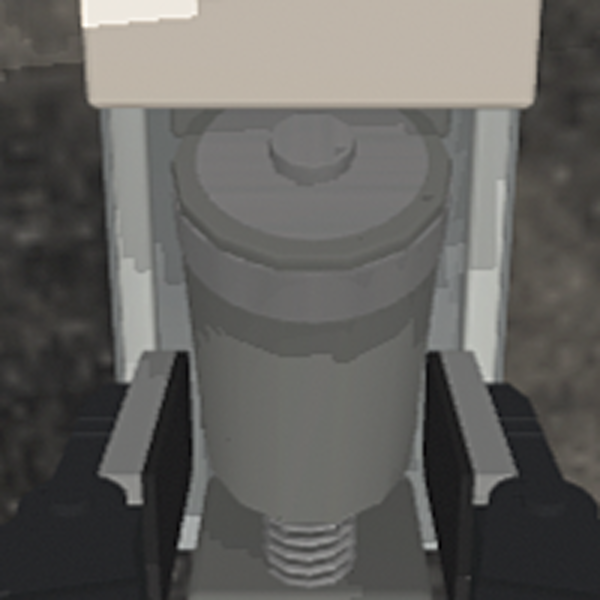

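```bash
python3 - <<'E'
from fit import *
o=np.array([176.7,93.3,0,215])
r=least_squares(lambda p:(model(p)-o)[[0,1,3]],[20,10,18]); print(r.x,r.fun)
for th in (10,15,20,25):
    r=least_squares(lambda q:(model([th,q[0],q[1]])-o)[[0,1,3]],[10,18]); print(th,r.x,r.fun)
E
```

```text
[22.47359272 20.91602551  9.53463127] [-1.42108547e-13 -5.54223334e-13  3.97903932e-13]
10 [18.02196751  2.01248113] [ 3.86772893  1.26901729 -3.43143012]
15 [19.07502258  5.04200328] [ 2.17368896  0.7922535  -1.94654673]
20 [20.27087247  8.06203544] [ 0.67109925  0.26706409 -0.60708963]
25 [21.61176996 11.01454525] [-0.63584575 -0.2722916   0.58143228]
```

```bash
python3 -m inch '{"travel":[[0.2,0.05,-0.5],[0.9,0.05,-1],[1.9,0.05,-1.1],[2.8,0.05,-1.1],[3.1,0.05,-1.1],[3.1,0.05,-1.1],[3.1,0.05,-1.1],[3.1,0.05,-1.1],[3.1,0.05,-1.1],[3.1,0.05,-1.1]],"twist":[0,0,0,0,0,0,0,0,0,0],"fingers":[4,4,4,4,4,4,4,4,4,4]}'; python3 -c "
from h import *
gol(0,17,64)
grab('wrist','w21.png',(220,130,420,330),3)"
```

```text
clock: 20.47
eef_pos: [552.0, 17.3, 63.7]
tool_rot: [-3.141, 0.0, 1.474]
force: [0.2, 0.1, -1.0]
width: 40.2
now [552.   17.3  63.7] 84.44 travel cm [ 0.09  0.02 -0.03] twist 0.07 F [ 0.2  0.1 -1. ] w 40.2
log xy [-0.2 16.1] z 63.7
```

View pics/w21.png

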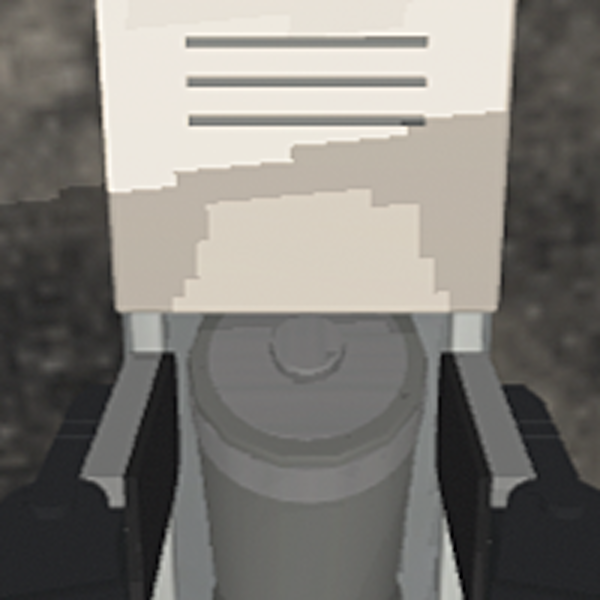

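```bash
python3 -m inch '{"travel":[[0,0,0],[0,0,0],[0,0,0],[0,0,0],[0,0,0],[-0.3,0,0],[-0.6,0,0],[-0.9,0,0],[-1.1,0,0],[-1.1,0,0]],"twist":[0,0,0,0,0,0,0,0,0,0],"fingers":[3,2.5,2.5,2.5,2.5,2.5,2.5,2.5,2.5,2.5]}'; python3 -c "
from h import *
gol(0,6,64)
grab('wrist','w22.png',(220,130,420,330),3)"
```

```text
clock: 21.35
eef_pos: [551.1, 8.5, 63.9]
tool_rot: [-3.141, -0.002, 1.476]
force: [-0.1, 3.8, 1.1]
width: 30.7
now [551.1   8.5  63.9] 84.54 travel cm [-0.12  0.02 -0.01] twist 0.17 F [-0.1  3.8  1.1] w 30.7
log xy [-0.2  7.2] z 63.9
```

View pics/w22.png

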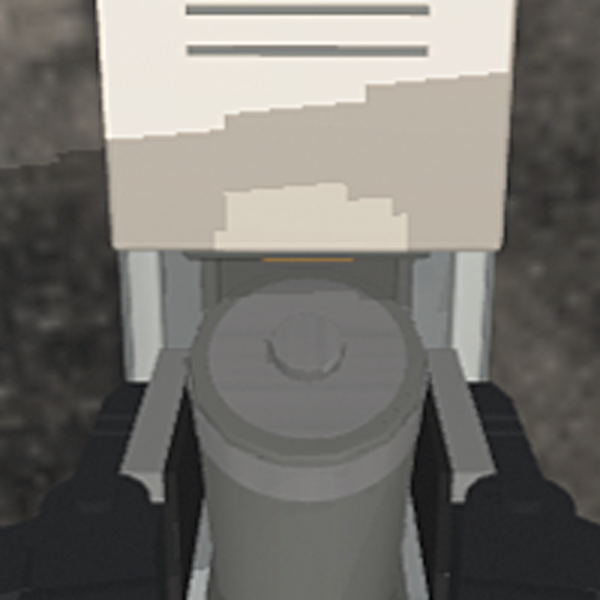

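```bash
python3 - <<'E'
from fit import *
fit(243.3,80.7,223.3,281.7)
E
```

```text
theta 19.3  C tool x -10.1 depth 17.9 res [ 0.8  0.1 -0.3 -0.4]
```

```bash
python3 -m inch '{"travel":[[-0.2,0,0.2],[-0.2,0,0.4],[-0.2,0,0.6],[-0.2,0,0.8],[-0.2,0,1.0],[-0.2,0,1.2],[-0.2,0,1.3],[-0.2,0,1.3],[-0.2,0,1.3],[-0.2,0,1.3]],"twist":[0,0,0,0,0,0,0,0,0,0],"fingers":[2.5,2.5,2.5,2.5,2.5,2.5,2.5,2.5,2.5,2.5]}'; python3 -c "
from h import *
gol(0,5,48)
grab('wrist','w23.png',(220,130,420,330),3)"
```

```text
clock: 22.23
eef_pos: [551.5, 8.5, 53.0]
tool_rot: [3.141, -0.005, 1.477]
force: [-2.9, 10.3, 20.9]
width: 30.8
now [551.5   8.5  53. ] 84.62 travel cm [-0.23 -0.02  0.49] twist 0.25 F [-2.9 10.3 20.9] w 30.8
log xy [0.1 7.2] z 53.0
```

View pics/w23.png

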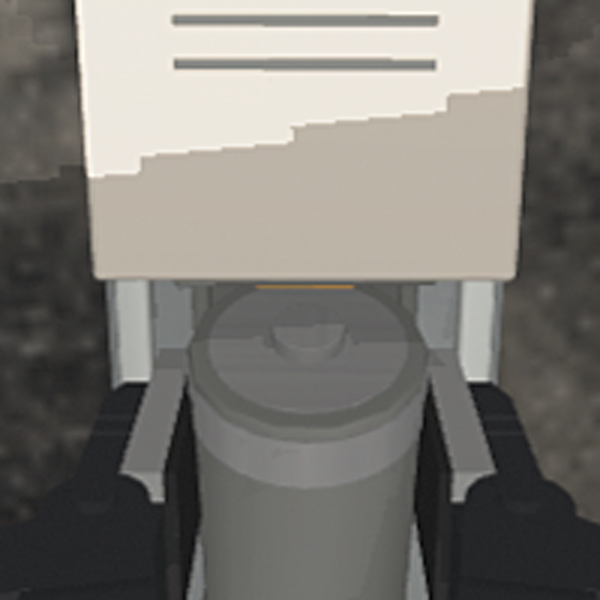

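```bash
python3 - <<'E'
from fit import *
fit(239,80.5,224,273.5)
E
```

```text
theta 11.8  C tool x -9.8 depth 15.3 res [ 0.8  0.1 -0.4 -0.5]
```

```bash
python3 -m inch '{"travel":[[0,0,0.1],[0,0,0.2],[0,0,0.3],[0,0,0.4],[0,0,0.5],[0,0,0.6],[0,0,0.65],[0,0,0.65],[0,0,0.65],[0,0,0.65]],"twist":[0,0,0,0,0,0,0,0,0,0],"fingers":[2.5,2.5,2.5,2.5,2.5,2.5,2.5,2.5,2.5,2.5]}'; python3 -c "
from h import *
gol(0,5,48)
grab('wrist','w24.png',(220,130,420,330),3)
grab('scene','s24.png',(270,140,390,240),6)"
```

```text
clock: 23.12
eef_pos: [551.4, 9.3, 46.9]
tool_rot: [3.141, -0.007, 1.477]
force: [-5.6, 12.2, 27.1]
width: 31.1
now [551.4   9.3  46.9] 84.65 travel cm [-0.3  -0.   -0.11] twist 0.28 F [-5.6 12.2 27.1] w 31.1
log xy [-0.  8.] z 46.9
```

View pics/w24.png

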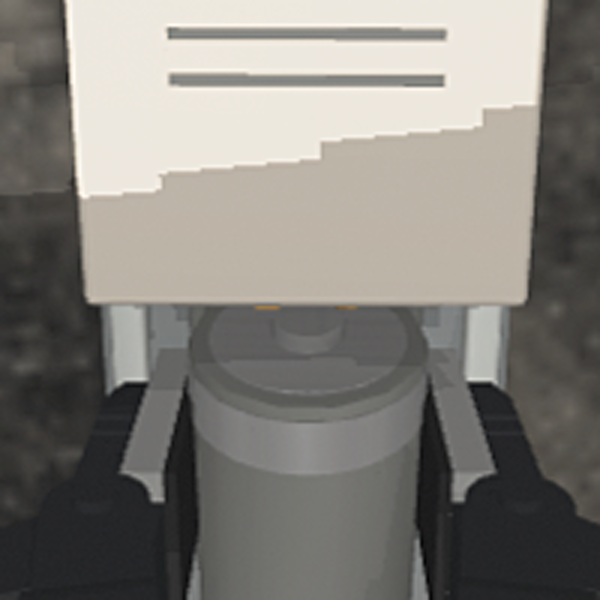

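View pics/s24.png

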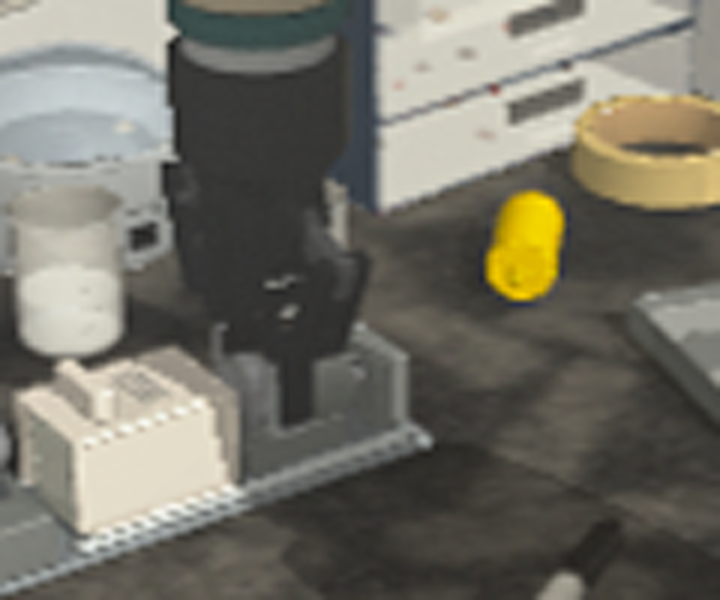

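```bash
python3 -m inch '{"travel":[[0,0,0],[0,0,0],[0.2,0,-0.1],[0.2,0,-0.2],[0.2,0,-0.2],[0.2,0,-0.2],[0.2,0,-0.2],[0.2,0,-0.2],[0.2,0,-0.2],[0.2,0,-0.2]],"twist":[0,0,0,0,0,0,0,0,0,0],"fingers":[2.5,2.8,3.3,3.8,4.2,4.2,4.2,4.2,4.2,4.2]}'; python3 -c "
from h import *
gol(0,5,48)
grab('wrist','w25.png',(220,130,420,330),3)"
```

```text
clock: 24.05
eef_pos: [550.9, 6.8, 46.1]
tool_rot: [-3.141, 0.0, 1.474]
force: [-0.3, 0.1, 0.7]
width: 42.1
now [550.9   6.8  46.1] 84.48 travel cm [-0.05  0.02 -0.19] twist 0.11 F [-0.3  0.1  0.7] w 42.1
log xy [-0.2  5.5] z 46.1
```

View pics/w25.png

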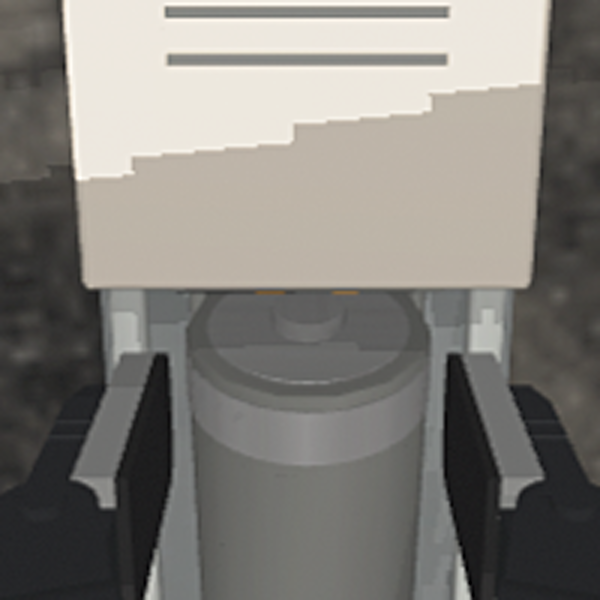

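```bash
python3 -m inch '{"travel":[[0,0,-0.8],[0,0,-2],[0,0,-4],[-1,0,-6],[-3,0,-8],[-5,0,-9],[-6,0,-9],[-6,0,-9],[-6,0,-9],[-6,0,-9]],"twist":[0,0,0,0,0,0,0,0,0,0],"fingers":[4.2,4.2,4.2,4.2,4.2,4.2,4.2,4.2,4.2,4.2]}'; python3 -c "
from h import *
gol(0,5,48)
grab('wrist','w26.png',(240,40,400,220),3.3)
import pickle"
```

```text
clock: 24.93
eef_pos: [544.8, -51.0, 135.5]
tool_rot: [-3.14, -0.001, 1.476]
force: [0.6, 0.5, 0.6]
width: 41.9
now [544.8 -51.  135.5] 84.57 travel cm [5.75 0.1  8.76] twist 0.2 F [0.6 0.5 0.6] w 41.9
log xy [ -0.6 -52.6] z 135.5
```

View pics/w26.png

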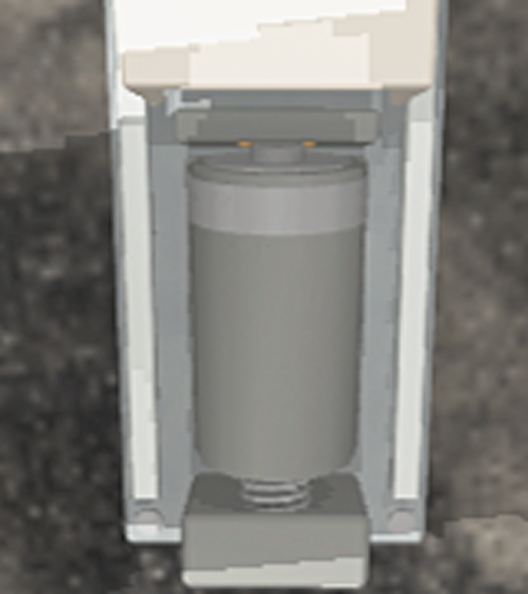

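```bash
python3 - <<'E'
from h import *
import pickle
from cell import ctrl
s=ctrl.read_state(); ct=pickle.load(open('ct.pkl','rb'))
r=R.from_euler("xyz",s["tool_rot"]).as_matrix()
c=dict(K=ct["K"],p=s["eef_pos"]+r@ct["p"],R=r@ct["R"])
a=np.radians(LY); O=np.array([549.6,1.4])
def L(x,y,z):
    q=O+np.array([np.cos(a)*x-np.sin(a)*y,np.sin(a)*x+np.cos(a)*y]); u=w2p(c,[q[0],q[1],z]); return ((u-[240,40])*3.3).round(0)
print("contact top front",L(0,30,36),L(-19,30,36),"spring wall front",L(0,-40,41),"back",L(0,-56,41))
for th in (0,4,8):
    t=np.radians(th); P=lambda s,h:L(0,-30+s*np.cos(t)-h*np.sin(t),31.3+s*np.sin(t)+h*np.cos(t))
    print(th,"tip",P(60,0),"rimtop",P(57,16.5),"rimbot",P(57,-16.5),"flattop",P(0,16.5),"tip top",P(60,5))
E
```

```text
contact top front [280. 141.] [176. 140.] spring wall front [278. 514.] back [277. 589.]
0 tip [280. 142.] rimtop [280. 157.] rimbot [279. 159.] flattop [278. 474.] tip top [280. 141.]
4 tip [280. 142.] rimtop [280. 165.] rimbot [279. 154.] flattop [278. 479.] tip top [280. 143.]
8 tip [280. 144.] rimtop [280. 174.] rimbot [279. 150.] flattop [278. 485.] tip top [280. 147.]
```

```bash
python3 -c "
from h import *
gol(0,14,85)"; python3 -m inch '{"travel":[[2,0,0],[4,0,0],[6,0,0],[6.6,0.07,0],[6.6,0.07,1],[6.6,0.07,2.5],[6.6,0.07,4],[6.6,0.07,5],[6.6,0.07,5],[6.6,0.07,5]],"twist":[0.2,0.2,0.2,0.2,0.2,0.2,0.2,0.2,0.2,0.2],"fingers":[0,0,0,0,0,0,0,0,0,0]}'; python3 -c "
from h import *
gol(0,14,73)"
```

```text
now [544.9 -50.9 135.4] 84.6 travel cm [6.65 0.1  5.05] twist 0.23 F [ 0.3  0.1 -0.2] w 42.0
log xy [ -0.6 -52.5] z 135.4
clock: 25.82
eef_pos: [551.7, 11.9, 85.5]
tool_rot: [-3.14, 0.001, 1.47]
force: [1.2, 1.2, 0.0]
width: -0.1
now [551.7  11.9  85.5] 84.22 travel cm [ 0.34 -0.01  1.25] twist -0.15 F [1.2 1.2 0. ] w -0.1
log xy [ 0.1 10.6] z 85.5
```

```bash
python3 -m inch '{"travel":[[0.3,0,0.1],[0.3,0,0.2],[0.3,0,0.4],[0.3,0,0.6],[0.3,0,0.8],[0.3,0,1.0],[0.3,0,1.1],[0.3,0,1.2],[0.3,0,1.2],[0.3,0,1.2]],"twist":[0,0,0,0,0,0,0,0,0,0],"fingers":[0,0,0,0,0,0,0,0,0,0]}'; python3 -c "
from h import *
gol(0,14,73)
grab('scene','s27.png',(270,140,390,240),6)"
```

```text
clock: 26.65
eef_pos: [552.6, 15.7, 74.2]
tool_rot: [-3.142, 0.0, 1.471]
force: [1.0, -0.5, 0.9]
width: 0.0
now [552.6  15.7  74.2] 84.29 travel cm [-0.06 -0.05  0.12] twist -0.08 F [ 1.  -0.5  0.9] w 0.0
log xy [ 0.5 14.6] z 74.2
```

View pics/s27.png

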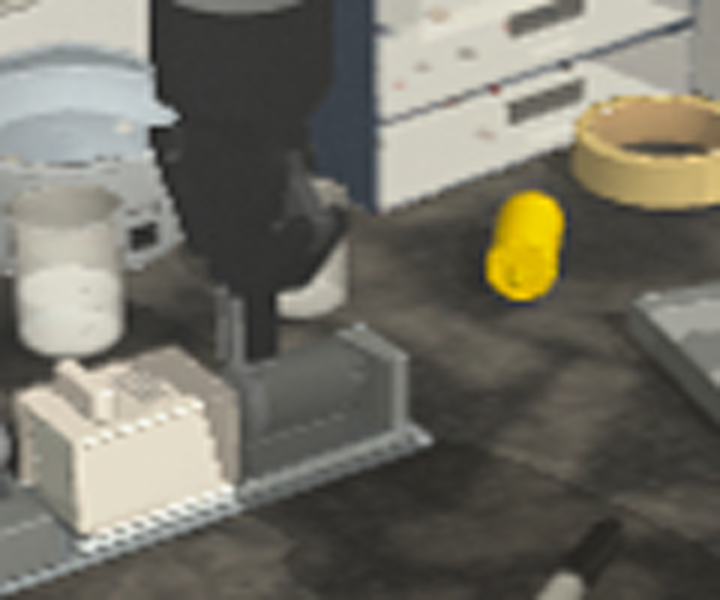

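```bash
python3 -m inch '{"travel":[[0,0,0.05],[0,0,0.1],[0,0,0.15],[0,0,0.2],[0,0,0.25],[0,0,0.3],[0,0,0.3],[0,0,0.3],[0,0,0.3],[0,0,0.3]],"twist":[0,0,0,0,0,0,0,0,0,0],"fingers":[0,0,0,0,0,0,0,0,0,0]}'; python3 -c "
from h import *
gol(0,14,73)"
```

```text
clock: 27.53
eef_pos: [552.6, 16.1, 72.7]
tool_rot: [3.141, -0.001, 1.471]
force: [-3.6, 1.9, 14.8]
width: 0.1
now [552.6  16.1  72.7] 84.29 travel cm [-0.1  -0.06 -0.03] twist -0.08 F [-3.6  1.9 14.8] w 0.1
log xy [ 0.6 15. ] z 72.7
```

```bash
python3 -m inch '{"travel":[[0,0,-1],[0,0,-2],[-1,0,-4],[-3,0,-6],[-5,0,-6.3],[-6.6,0,-6.3],[-6.8,0,-6.3],[-6.8,0,-6.3],[-6.8,0,-6.3],[-6.8,0,-6.3]],"twist":[0,0,0,0,0,0,0,0,0,0],"fingers":[0,0,0,0,0,0,0,0,0,0]}'; python3 -c "
from h import *
gol(0,5,48)
grab('wrist','w28.png',(240,40,400,220),3.3)"
```

```text
clock: 28.37
eef_pos: [545.8, -50.2, 134.0]
tool_rot: [-3.141, -0.001, 1.473]
force: [0.4, -0.2, -0.3]
width: -0.0
now [545.8 -50.2 134. ] 84.39 travel cm [ 5.66 -0.02  8.6 ] twist 0.02 F [ 0.4 -0.2 -0.3] w -0.0
log xy [  0.3 -51.7] z 134.0
```

View pics/w28.png

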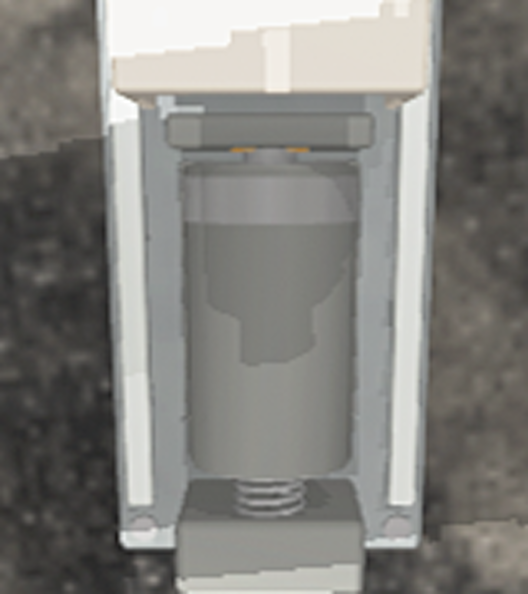

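```bash
python3 -m inch '{"travel":[[3,0,0],[7,0,0],[11,0,0],[14,0,0],[16,0,0],[16.6,0,0],[16.6,0,1.5],[16.6,0,2.5],[16.6,0,2.5],[16.6,0,2.5]],"twist":[0,0,0,0,0,0,0,0,0,0],"fingers":[0,0,0,0,0,0,0,0,0,0]}'; python3 -c "
from h import *
gol(0,113,83)
grab('wrist','w29.png')
grab('scene','s29.png',(230,120,390,240),5)"
```

```text
clock: 29.25
eef_pos: [561.7, 112.0, 108.6]
tool_rot: [-3.14, 0.001, 1.469]
force: [-0.1, -0.4, 0.0]
width: 0.2
now [561.7 112.  108.6] 84.2 travel cm [ 0.17 -0.01  2.56] twist -0.17 F [-0.1 -0.4  0. ] w 0.2
log xy [  0.2 111.3] z 108.6
```

View pics/w29.png

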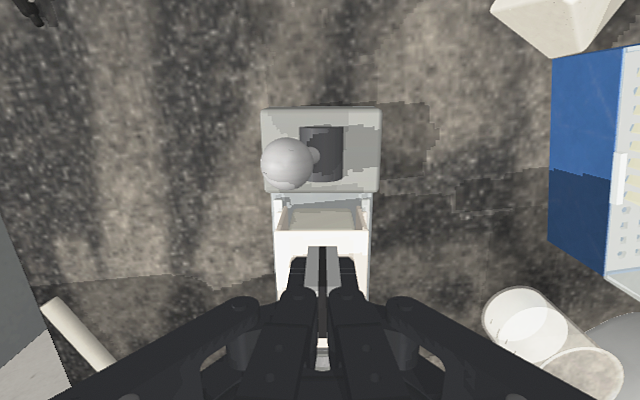

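View pics/s29.png

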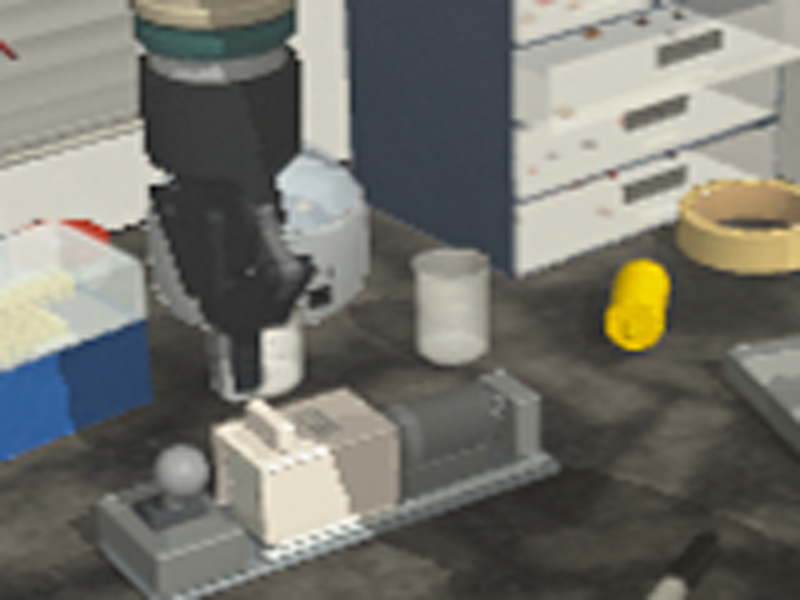

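```bash
python3 -m inch '{"travel":[[0.2,0,0.8],[0.2,0,1.6],[0.2,0,2.3],[0.2,0,2.5],[0.2,0,2.5],[-0.5,0,2.5],[-1.5,0,2.5],[-2.5,0,2.5],[-3.5,0,2.5],[-4.5,0,2.5]],"twist":[0,0,0,0,0,0,0,0,0,0],"fingers":[0,0,0,0,0,0,0,0,0,0]}'; python3 -c "
from h import *
gol(0,33,83)
grab('scene','s30.png',(230,120,390,240),5)"
```

```text
clock: 30.18
eef_pos: [557.7, 67.1, 84.5]
tool_rot: [3.142, 0.0, 1.47]
force: [0.4, 1.9, 0.1]
width: 0.3
now [557.7  67.1  84.5] 84.24 travel cm [-3.32 -0.05  0.15] twist -0.13 F [0.4 1.9 0.1] w 0.3
log xy [ 0.6 66.2] z 84.5
```

View pics/s30.png

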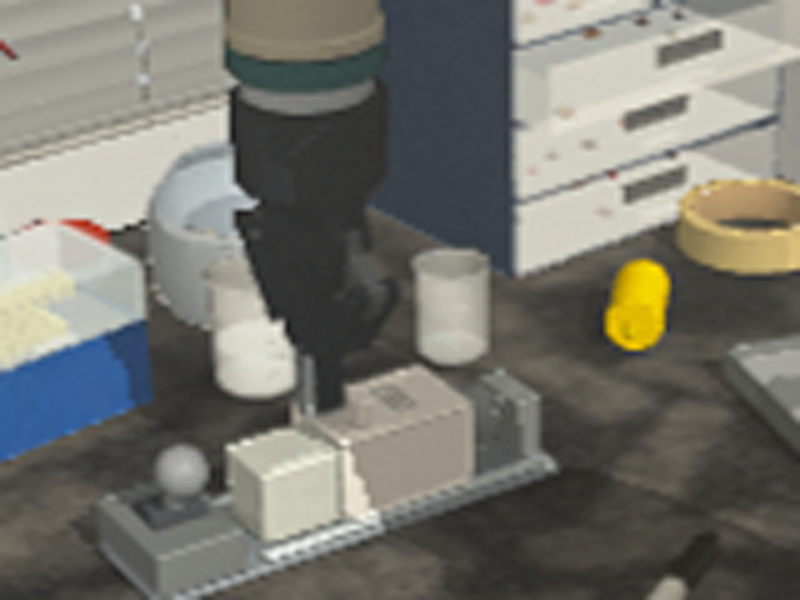

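```bash
python3 -m inch '{"travel":[[-0.8,-0.05,0],[-1.5,-0.05,0],[-2.1,-0.05,0],[-2.6,-0.05,0],[-3.0,-0.05,0],[-3.3,-0.05,0],[-3.6,-0.05,0],[-3.7,-0.05,0],[-3.7,-0.05,0],[-3.7,-0.05,0]],"twist":[0,0,0,0,0,0,0,0,0,0],"fingers":[0,0,0,0,0,0,0,0,0,0]}'; python3 -c "
from h import *
gol(0,33,83)
grab('scene','s31.png',(230,120,390,240),5)"
```

```text
clock: 31.07
eef_pos: [553.9, 33.0, 84.3]
tool_rot: [3.142, -0.001, 1.472]
force: [1.2, 4.3, 1.7]
width: 0.2
now [553.9  33.   84.3] 84.36 travel cm [ 0.11 -0.01  0.13] twist -0.01 F [1.2 4.3 1.7] w 0.2
log xy [ 0.1 31.9] z 84.3
```

View pics/s31.png

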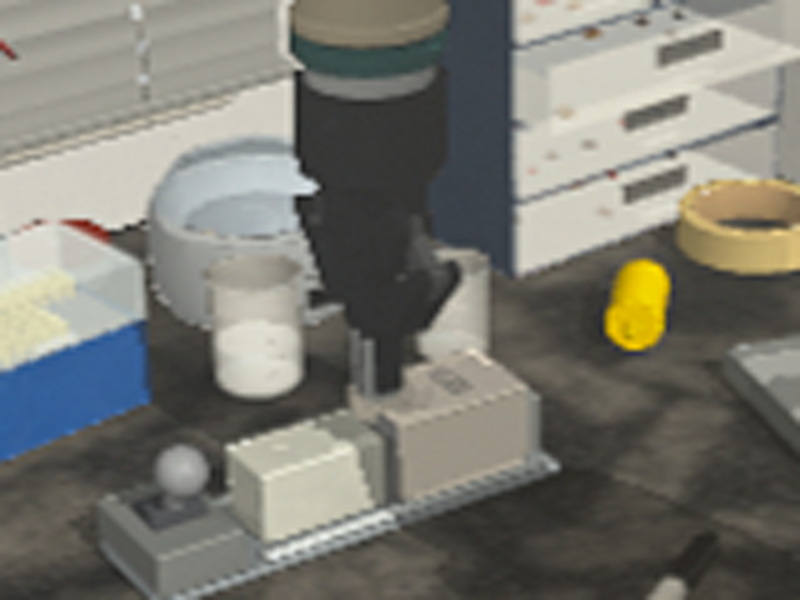

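```bash
python3 -m inch '{"travel":[[-0.1,0,0],[-0.2,0,0],[-0.3,0,0],[-0.4,0,0],[-0.5,0,0],[-0.5,0,0],[-0.5,0,0],[-0.5,0,0],[-0.5,0,0],[-0.5,0,0]],"twist":[0,0,0,0,0,0,0,0,0,0],"fingers":[0,0,0,0,0,0,0,0,0,0]}'; python3 -c "
from h import *
gol(0,33,83)"
```

```text
clock: 31.95
eef_pos: [553.8, 32.6, 84.4]
tool_rot: [-3.141, -0.006, 1.475]
force: [2.4, 13.5, 1.5]
width: 0.2
now [553.8  32.6  84.4] 84.54 travel cm [ 0.15 -0.01  0.14] twist 0.17 F [ 2.4 13.5  1.5] w 0.2
log xy [ 0.1 31.4] z 84.4
```

```bash
python3 -m inch '{"travel":[[0.8,0,0],[1.2,0,-1],[1.5,0,-3],[3,-1,-4],[6,-3,-4],[9,-5,-4],[12,-5.3,-4],[13,-5.3,-4],[13,-5.3,-4],[13,-5.3,-4]],"twist":[0,0,0,0,0,0,0,0,0,0],"fingers":[0,0,0,0,0,0,0,0,0,0]}'; python3 -c "
from h import *
gol(-53,155,78)
grab('wrist','w32.png')
grab('top','t32.png',(240,165,360,235),6.6)"
```

```text
clock: 32.78
eef_pos: [513.7, 160.2, 124.6]
tool_rot: [3.141, 0.002, 1.471]
force: [0.1, -0.8, 0.1]
width: 0.1
now [513.7 160.2 124.6] 84.3 travel cm [ 0.06 -0.07  4.66] twist -0.07 F [ 0.1 -0.8  0.1] w 0.1
log xy [-52.3 154.5] z 124.6
```

View pics/w32.png

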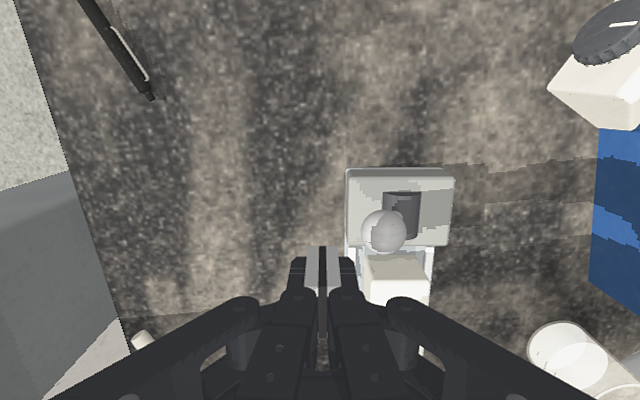

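View pics/t32.png

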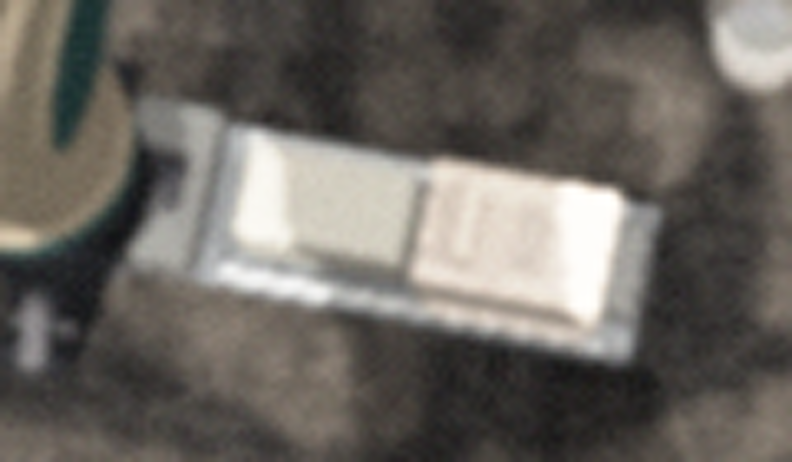

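```bash
python3 - <<'E'
from h import *
import pickle
from cell import ctrl
s=ctrl.read_state(); ct=pickle.load(open('ct.pkl','rb'))
r=R.from_euler("xyz",s["tool_rot"]).as_matrix()
c=dict(K=ct["K"],p=s["eef_pos"]+r@ct["p"],R=r@ct["R"])
print(r.T@(p2w(c,384,231,61)-s["eef_pos"]))
E
```

```text
[ 0.46912742 34.21163566 63.5570043 ]
```

```bash
python3 -m inch '{"travel":[[0,-0.1,1.5],[0,-0.1,3],[0,-0.1,4.2],[0,-0.1,4.6],[0,-0.1,4.6],[0,0.3,4.6],[0,0.8,4.6],[0,1.4,4.6],[0,2,4.6],[0,2.6,4.6]],"twist":[0,0,0,0,0,0,0,0,0,0],"fingers":[0,0,0,0,0,0,0,0,0,0]}'; python3 -c "
from h import *
gol(-6,155,78)"
```

```text
clock: 33.72
eef_pos: [535.6, 159.1, 78.9]
tool_rot: [-3.133, -0.0, 1.472]
force: [-3.0, 0.8, 3.7]
width: 0.1
now [535.6 159.1  78.9] 84.32 travel cm [-0.06  2.44  0.07] twist -0.05 F [-3.   0.8  3.7] w 0.1
log xy [-30.4 155.6] z 78.9
```

```bash
python3 -m inch '{"travel":[[0,0.6,0],[0,1.2,0],[0,1.7,0],[0,2.2,0],[0,2.5,0],[0,2.8,0],[0,2.8,0],[0,2.8,0],[0,2.8,0],[0,2.8,0]],"twist":[0,0,0,0,0,0,0,0,0,0],"fingers":[0,0,0,0,0,0,0,0,0,0]}'; python3 -c "
from h import *
gol(-6,155,78)
grab('wrist','w33.png',(240,120,480,320),3)"
```

```text
clock: 34.55
eef_pos: [559.3, 157.1, 78.0]
tool_rot: [-3.125, -0.0, 1.472]
force: [-18.4, 1.4, 17.2]
width: 0.4
now [559.3 157.1  78. ] 84.37 travel cm [-0.09  0.06 -0.  ] twist -0.0 F [-18.4   1.4  17.2] w 0.4
log xy [ -6.6 155.9] z 78.0
```

View pics/w33.png

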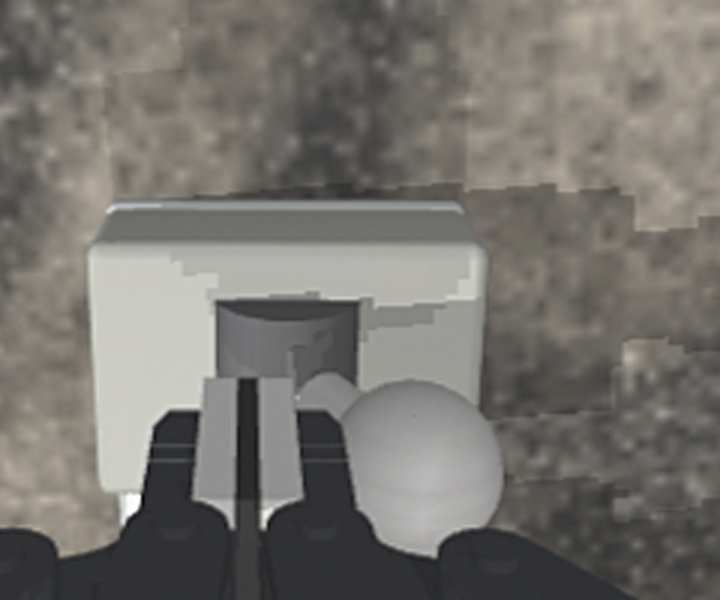

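```bash
python3 -m inch '{"travel":[[0,-0.6,0],[0,-1.5,0],[0,-2,-1],[0,-3,-3],[0,-3,-6],[-2,-4,-9],[-6,-5,-11],[-10,-6,-11],[-14,-6,-11],[-17,-6,-11]],"twist":[0,0,0,0,0,0,0,0,0,0],"fingers":[0,0,0,0,0,0,0,0,0,0]}'; python3 -m inch '{"travel":[[-1,-3,0],[-3,-6,0],[-5,-6,0],[-7,-6,0],[-7,-6,0],[-7,-6,0],[-7,-6,0],[-7,-6,0],[-7,-6,0],[-7,-6,0]],"twist":[0,0,0,0,0,0,0,0,0,0],"fingers":[0,0,0,0,0,0,0,0,0,0]}'; python3 -c "
from h import *
gol(-6,155,78)
grab('wrist','w34.png')
grab('scene','s34.png',(230,120,430,240),4)
grab('top','t34.png',(240,165,400,270),5)"
```

```text
clock: 35.43
eef_pos: [490.6, -10.4, 190.0]
tool_rot: [3.138, 0.001, 1.469]
force: [0.2, -0.6, -0.0]
width: -0.3
clock: 36.27
eef_pos: [424.1, -70.0, 188.2]
tool_rot: [-3.142, -0.0, 1.473]
force: [-0.2, 0.6, 0.4]
width: -0.1
now [424.1 -70.  188.2] 84.38 travel cm [23.83 11.3  11.03] twist 0.01 F [-0.2  0.6  0.4] w -0.1
log xy [-118.9  -83.4] z 188.2
```

View pics/w34.png

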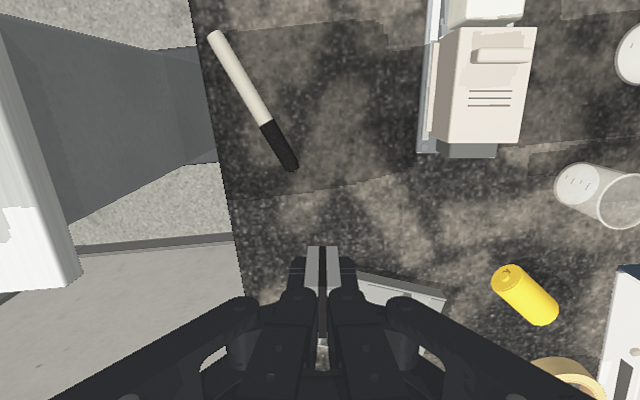

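View pics/s34.png

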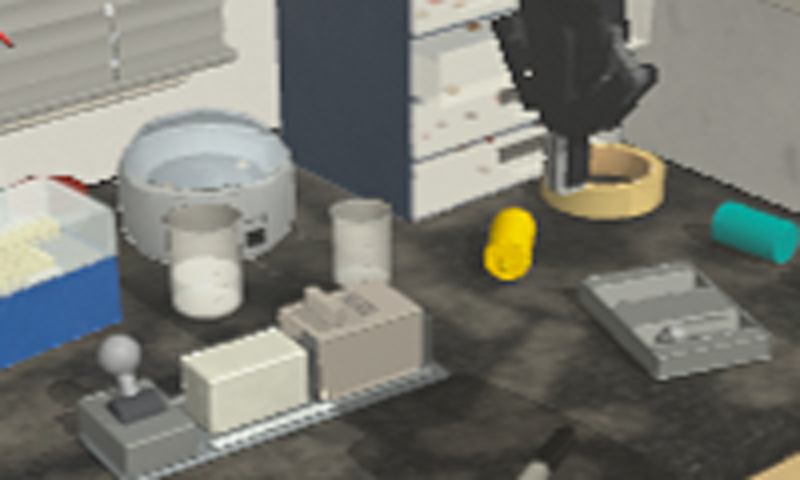

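```bash
python3 -c "
from cell import ctrl
print(ctrl.finish_job())"
```

```text
the job is handed in; nothing more can be done
None
```

The big cell is in the logger's bay, the hood is shut over it and the toggle is on. I handed the job in at about 36 s of the 61 s limit, and the hand-in gave no verdict.

- **Cell:** I tilted it against the top of the spring wall, because the tool itself cannot tilt, and pressed its flat end onto the spring. The first attempt to level it jammed: forces reached about 57 N down and 18 N sideways at the wrist, under the 120 N limit. I let go, gripped nearer the button end and brought that end down behind the contact wall.
- **Seating:** After I let go, it still sat about 8° high at the button end. I pressed it level with closed fingers, which made contact at the height of a seated cell. The last wrist picture before shutting the hood showed it level, with the button on the brass contact and the spring pressed.
- **Hood:** It was pushed up to its hard stop, at 13.5 N. The last pictures show it closed over the bay.
- **Toggle:** It was pushed to its stop, and the pictures show it leaning to the far side.
- **Rest of the bench:** The thin cell is still in the tray and the other things look unmoved. The robot was clear of everything, with no force on the tool.

I could not see the cell again once the hood was shut, so its final position rests on the picture taken just before.

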